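# Put the oiled drawer pulls away to dry in the dust case

## Task

The walnut drawer pulls on the teal mat have just been oiled, so only the tongs from the blue caddy may touch them, never the fingers or the arm. Open the clear lid of the drying case until it rests on its stop, then use the tongs to lay every pull on the mat flat on the floor of the case, each one alone in its own bay. Finish by standing the tongs upright in the caddy again and closing the lid fully; leave the glue bottle, the cup and the tin where they are.

Things in the scene. Friction and masses are not known exactly. Their poses are not given: they have to be found in the camera images.
- case: Drying case, a fixed open wooden box 170 (x) x 280 (y) x 62 mm high with walls 6 mm, floor top 6 mm above its underside. Origin: centre of the underside; its x points from the front wall to the hinge side, y along its length. Three white ribs (4 mm thick, tops 16 mm above the underside, running along x at y = -68, 0, +68 mm) divide the floor into four bays.
- lid (a joint): Angle of the clear lid (rad): 0 closed, 1.75 resting open on its stop. Plate 170 x 280 x 6 mm, 0.22 kg, hinged along the case's far (+x) rim at the point case_hinge; it falls shut if let go below about 1.5 rad and stays on the stop beyond upright.
- lid_grip (a point): Centre of the orange grip of the lid: a cylinder 22 mm in diameter and 30 mm long with its axis along the case's y, 38 mm in front of the lid's front edge on a stem 12 mm wide. Closed, it is 66 mm above the table. Pinched by its two flat ends from above it can turn between the fingers while the lid swings; it is 208 mm from the hinge line.
- case_hinge (a point): Middle of the hinge line (along the case's y), on the far rim of the case, 62 mm above the table.
- bay0 (a point): Bay 0: middle of its floor. Bay about 158 mm long (along the case's x) and 64 mm wide, open above.
- bay1 (a point): Bay 1: middle of its floor. Bay about 158 mm long (along the case's x) and 64 mm wide, open above.
- bay2 (a point): Bay 2: middle of its floor. Bay about 158 mm long (along the case's x) and 64 mm wide, open above.
- bay3 (a point): Bay 3: middle of its floor. Bay about 158 mm long (along the case's x) and 64 mm wide, open above.
- caddy: Blue caddy, a fixed open box 48 (x) x 96 (y) x 52 mm high with 5 mm walls: the tongs stand in its 38 x 86 mm opening with their jaws spread along its y. Origin: centre of the underside.
- caddy_in (a point): Middle of the caddy's inner floor, 5 mm above the table.
- tongs: Parallel-action steel spring tongs, 114 mm tall, 0.11 kg, standing on their tips in the caddy: two bars 18 mm wide (x) and 6 mm thick, spread along y; at rest gap 54 mm, outside 66 mm. Origin: midway between the open tips; z up along the bars. Grip the bars from above on the red pads (70 to 106 mm above the tips), fingers closing along y; a spring (6 to 14 N) spreads them as the gripper opens.
- jaw (a joint): How far the tongs are squeezed (m): 0 open (gap 54 mm), 0.040 closed (gap 14 mm); on a pull it reads about 0.020. Both bars keep parallel; the gap stays centred between the gripper's fingers.
- mat: Teal mat, fixed, 280 (x) x 250 (y) x 3 mm, on which the pulls lie. Origin: centre of the underside.
- pull0: Walnut drawer pull, freshly oiled: a bar 90 x 34 x 34 mm, long along its x, 70 g, with brass inserts in its ends. Origin: its centre. Two to four such pulls are present.
- pull1: Walnut drawer pull, freshly oiled: a bar 90 x 34 x 34 mm, long along its x, 70 g, with brass inserts in its ends. Origin: its centre. Two to four such pulls are present.
- pull2: Walnut drawer pull, freshly oiled: a bar 90 x 34 x 34 mm, long along its x, 70 g, with brass inserts in its ends. Origin: its centre. Two to four such pulls are present.
- pull3: Walnut drawer pull, freshly oiled: a bar 90 x 34 x 34 mm, long along its x, 70 g, with brass inserts in its ends. Origin: its centre. Two to four such pulls are present.
- glue: Bystander: yellow glue bottle, 52 mm diameter, 120 mm high. Origin: underside.
- cup: Bystander: white plastic cup, 72 mm diameter, 75 mm high. Origin: underside.
- tin: Bystander: green wax tin with a steel cap, 76 mm diameter, 70 mm high. Origin: underside.
Not all that is in view belongs to the job. There is more than one size of the tongs; the job needs the largest.

How it is judged:
On the way, in this order (a step that is already met when the one before it is completed fails the run):
1. the lid has been opened onto its stop (value of joint lid above 1.68 rad), for 0.3 s.
2. every pull lies on the floor of the case, one to a bay, with the lid still open (value of joint lid above 1.5 rad and x of pull0 in the frame of case between -0.08 and 0.08 m and y of pull0 in the frame of case between -0.14 and 0.14 m and z of pull0 in the frame of case between 0 and 0.03 m and x of pull1 in the frame of case between -0.08 and 0.08 m and y of pull1 in the frame of case between -0.14 and 0.14 m and z of pull1 in the frame of case between 0 and 0.03 m and x of pull2 in the frame of case between -0.08 and 0.08 m and y of pull2 in the frame of case between -0.14 and 0.14 m and z of pull2 in the frame of case between 0 and 0.03 m and x of pull3 in the frame of case between -0.08 and 0.08 m and y of pull3 in the frame of case between -0.14 and 0.14 m and z of pull3 in the frame of case between 0 and 0.03 m and linear speed of each of pull0, pull1, pull2, pull3 below 0.02 m/s), for 0.3 s.
At the end, for the whole second after the job is handed in: Every pull present lies on the floor of the case (centre less than 30 mm above its underside, so flat between the ribs; a bay holds only one); the tongs stand in the caddy, tips within 25 mm of its middle and leaning less than 0.35 rad; the lid is closed (below 0.06 rad); the tongs are at rest (x of pull0 in the frame of case between -0.08 and 0.08 m and y of pull0 in the frame of case between -0.14 and 0.14 m and z of pull0 in the frame of case between 0 and 0.03 m and x of pull1 in the frame of case between -0.08 and 0.08 m and y of pull1 in the frame of case between -0.14 and 0.14 m and z of pull1 in the frame of case between 0 and 0.03 m and x of pull2 in the frame of case between -0.08 and 0.08 m and y of pull2 in the frame of case between -0.14 and 0.14 m and z of pull2 in the frame of case between 0 and 0.03 m and x of pull3 in the frame of case between -0.08 and 0.08 m and y of pull3 in the frame of case between -0.14 and 0.14 m and z of pull3 in the frame of case between 0 and 0.03 m and value of joint lid below 0.06 rad and horizontal distance between tongs and caddy_in below 0.025 m and height (world z) of tongs below 0.025 m and angle between tongs's own z axis and vertical below 0.35 rad and linear speed of tongs below 0.02 m/s); the robot touches nothing.
It fails at once if a finger or the arm touches an oiled pull (contact force between any of the fingers, the arm and pull0 above 0.3 N or contact force between any of the fingers, the arm and pull1 above 0.3 N or contact force between any of the fingers, the arm and pull2 above 0.3 N or contact force between any of the fingers, the arm and pull3 above 0.3 N).
It fails at once if the glue bottle, the cup or the tin is moved more than 3 cm (distance of any of glue, cup, tin from where it was at the start of the episode above 0.03 m).
Of pull0, pull1, pull2, pull3 only 2 to 4 are there at a start; the rules pass over those that are not, and their reading is None.
At some moment in a run one of pull0, pull1, pull2, pull3 may be knocked a few centimetres aside while the robot is not near it.
It also fails if it takes over 210 s, if anything falls off the work surface, if the arm or the gripper's body presses on something with over 40 N, if the wrist force passes 120 N, or if a joint passes its speed limit or range.

## Robot

A 7-joint arm with a two-finger parallel gripper is mounted at the origin on the work surface. World frame = base frame: x ahead of the robot, y to its left, z up, the work surface at z = 0. Lengths are in m, angles in rad, forces in N, time in s.
With the tool pointing down it reaches from about 0.35 to 0.9 m from the base axis. Payload 8.1 kg.
Tool frame: the origin (TCP) lies midway between the tips of the shut fingers; the grasp point (between the pads) lies 19 mm behind it; z points along the fingers, y is the line along which they close (so a half turn about z gives the same grasp; the last joint's range is limited). The gripper opens to 92 mm and grips with 3 to 60 N. Pads are 19 mm wide; open, the fingers measure 130 mm over their backs; the gripper's body (75 mm by 190 mm) begins 47 mm behind the grasp point.
Start: joints at [-1.438, 0.434, 0.025, 1.573, -0.012, 1.134, -0.075], TCP at [0.146, 0.608, 0.227] pointing down, gripper open.
Joint ranges: [-2.62, 2.62], [-0.44, 2.09], [-1.27, 1.32], [0.08, 2.57], [-1.32, 4.46], [0.12, 2], [-2.74, 2.74]. Speed limits (rad/s): [2.22, 2.22, 3.01, 3.01, 3.14, 3.14, 3.14].

## Interface

Orientations are given as a rotation vector (axis times angle).
In Python, from bench import manip gives the robot as it stands.
- The arm moves only by the tool jog_arm, never from a script. Its argument "deltas" is a list of rows, each a list of 7 numbers: the shift along the tool's x, y, z in m, then the turn, a rotation vector about the tool's x, y, z in rad, then the closure, from -1 (fully open) to 1 (shut). A call has exactly 8 rows; each row is the pose to reach, as a shift and turn from the pose commanded when the call began, along the tool's axes at that moment; what a row does not reach only later rows make up. A row lasts 1/10 s, in which the tool goes at most 50 mm and 8.59 degrees, less where a joint would pass 70% of its speed; a pose out of reach is approached as far as the arm can. A call with a gripper value outside its range is refused whole. The fingers move at their own pace and stop on an object; "newtons" is the grip in N (left out, the last holds). Time passes only in rows, so rows that repeat a pose let the fingers close, or fill a call up. It gives the time, the measured TCP pose, the force, the opening and the grip force at its end, in the units of the state.
- manip.get_obs(): the state, without advancing time (a new reading comes with each control period).
- manip.read_camera(name): name is "side" or "top"; returns the picture (420x560x3 uint8, red, green, blue); there is no depth.
- manip.calibration(name): a dict with "camera_matrix" (3x3 intrinsics, pixels), "xyz" and "orientation" of the camera in the world. Camera axes: x right, y up, looking along -z (the intrinsics and any distortion apply to the point x, -y, -z); pixel columns grow to the right and rows downward; lengths in m; the calibration is good to about 2 mm. A picture is of the moment at which its call begins. calibration takes no time and is no camera call.
- manip.sign_off(): hands the job in; it is judged then, once.
The state is a dict: "t": time; "qpos": joint angles; "qd": joint speeds; "tau": joint torques, N m; "ee_pos": TCP position; "eef_rot": TCP orientation; "force": force on the tool from outside, world axes, zero at the start; "ft_torque": the same for the moment, N m; "grip_width": opening from 0.0 (shut) to 1.0 (fully open); "gripper_force": force on a finger pad.
Only numpy, scipy, OpenCV 4.12 (cv2) and the standard library are available. Lean on these libraries where they do the work, as an engineer would, in place of code of your own. Each camera call takes 0.05 s, during which the arm holds its last target. There are 200 camera calls.

## Working session

There is one attempt and no reset: what is moved stays moved. The work goes in short steps, Python scripts to look and compute and a tool call to move; the robot and the scene stay as the last step left them, time stands still between calls to the robot, and variables do not carry over. Pictures are saved under pics/ and viewed, at most 14 in all, crops included, and the job is handed in when it is done.

Besides the shell and the picture viewer there is one more tool, called after "Call:" as a command line: name --pt "numbers of a row" for each row, then --argument value for the rest. jog_arm: Moves the arm, as the interface text tells. Its arguments: {"type":"object","properties":{"deltas":{"type":"array"},"newtons":{"type":"number"}},"required":["deltas"]}

```bash
mkdir -p pics; ls
cat > h.py <<'E'
import numpy as np, cv2
from scipy.spatial.transform import Rotation as R
from bench import manip
def rot(o):
    o=np.array(o,float)
    return o if o.shape==(3,3) else (R.from_rotvec(o).as_matrix() if o.size==3 else R.from_quat(o).as_matrix())
def ray(cam,u,v):
    c=manip.calibration(cam);K=np.array(c["camera_matrix"])
    d=np.linalg.inv(K)@[u,v,1]; d=rot(c["orientation"])@(d*[1,-1,-1])
    return np.array(c["xyz"]),d
def plane(cam,u,v,z):
    o,d=ray(cam,u,v); return o+d*(z-o[2])/d[2]
def proj(cam,p):
    c=manip.calibration(cam);K=np.array(c["camera_matrix"])
    q=rot(c["orientation"]).T@(np.array(p)-c["xyz"]); q=K@(q*[1,-1,-1]); return q[:2]/q[2]
def shot(cam,name):
    im=manip.read_camera(cam); cv2.imwrite(f"pics/{name}.png",im[:,:,::-1]); return im
E
python3 - <<'E'
from h import *
for c in("top","side"): shot(c,c+"0"); print(manip.calibration(c))
print(manip.get_obs())
E
```

```text
pics
{'camera_matrix': array([[504.34763858,   0.        , 279.17411069],
       [  0.        , 504.34763858, 210.67212779],
       [  0.        ,   0.        ,   1.        ]]), 'xyz': array([ 0.36311851, -0.04563046,  1.39255664]), 'orientation': array([ 0.13630821, -0.14129149, -1.5543033 ])}
{'camera_matrix': array([[506.02030277,   0.        , 276.8794264 ],
       [  0.        , 506.02030277, 205.5033054 ],
       [  0.        ,   0.        ,   1.        ]]), 'xyz': array([ 0.16068541, -0.97282202,  0.81141549]), 'orientation': array([ 0.92565181, -0.2142294 , -0.46002219])}
{'t': 0.1, 'qpos': array([-1.43761524,  0.43514118,  0.02499022,  1.57397051, -0.01160571,
        1.134021  , -0.07508241]), 'qd': array([-0.00123408, -0.0025166 ,  0.00020598, -0.0027803 ,  0.00093349,
        0.00064485, -0.00111216]), 'tau': array([ 2.94188714e-03, -6.69122887e+01,  9.87960398e-01, -3.15144360e+01,
       -6.05118158e-02,  3.73490760e-02,  3.63361607e-05]), 'ee_pos': array([0.14595519, 0.60725848, 0.22604495]), 'eef_rot': array([-3.69610046e-01, -3.11973787e+00,  2.19034742e-03]), 'force': array([ 0.6907285 , -0.08360163, -0.48443857]), 'ft_torque': array([ 0.00703389, -0.00975079, -0.00653458]), 'gripper_force': 0.0, 'grip_width': 0.9986984876983331}
```

View pics/top0.png

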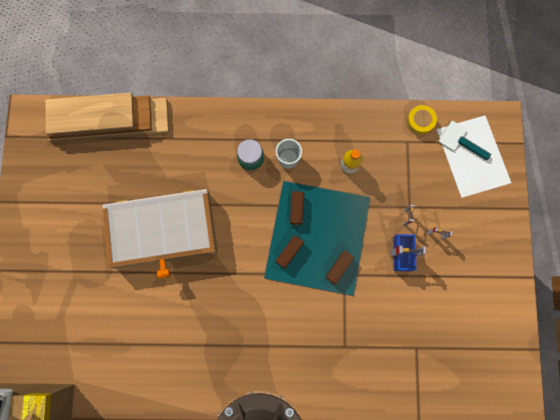

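View pics/side0.png

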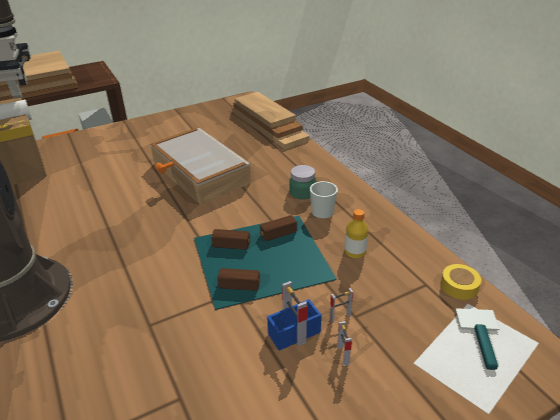

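The top view shows the case at about (160,228) with its grip at (163,268). There are three pulls on the mat at (297,207), (290,253) and (340,266). The caddy, holding the large tongs, is at (405,252), and two smaller tongs stand beside it at (410,213) and (440,233). The tin, cup and glue are at (250,155), (288,152) and (351,160).

```bash
cat >> h.py <<'E'
def pulls(im,z=0.037):
    h=cv2.cvtColor(im,cv2.COLOR_RGB2HSV); out=[]
    # dark walnut on mat
    m=((h[...,0]<14)|(h[...,0]>172))&(h[...,1]>90)&(h[...,2]>25)&(h[...,2]<140)
    m=m.astype(np.uint8); m=cv2.morphologyEx(m,cv2.MORPH_OPEN,np.ones((3,3)))
    for c in cv2.findContours(m,0,1)[0]:
        if 200<cv2.contourArea(c)<900:
            (u,v),(a,b),t=cv2.minAreaRect(c)
            P=np.array([plane("top",*p[0],z)[:2] for p in c]).astype(np.float32)
            out.append(((round(u),round(v)),cv2.minAreaRect(P*1000)))
    return out
E
python3 - <<'E'
from h import *
im=cv2.imread("pics/top0.png")[:,:,::-1].copy()
for p in pulls(im): print("pull",p)
h=cv2.cvtColor(im,cv2.COLOR_RGB2HSV)
def big(m,n=3):
    cs=sorted(cv2.findContours(m.astype(np.uint8),0,1)[0],key=cv2.contourArea)[::-1][:n]; return cs
for nm,m,z in(("blue",(h[...,0]>105)&(h[...,0]<130)&(h[...,1]>150),.052),("orange",(h[...,0]>4)&(h[...,0]<14)&(h[...,1]>220)&(h[...,2]>180),.07),("red",((h[...,0]<5)|(h[...,0]>175))&(h[...,1]>150)&(h[...,2]>100),.1),("teal",(h[...,0]>80)&(h[...,0]<100)&(h[...,1]>150),.003),("lid",(h[...,1]<60)&(h[...,2]>120),.068)):
    for c in big(m,4):
        P=np.array([plane("top",*p[0],z)[:2]*1000 for p in c]).astype(np.float32)
        print(nm,cv2.contourArea(c),c.reshape(-1,2).mean(0).round(),cv2.minAreaRect(P))
a=cv2.resize(im[180:290,95:225],None,fx=3,fy=3,interpolation=2); b=cv2.resize(im[190:290,370:460],None,fx=4,fy=4,interpolation=2)
o=np.zeros((420,760,3),np.uint8);o[:330,:390]=a;o[:400,395:755]=b
cv2.imwrite("pics/c0.png",o[:,:,::-1])
E
```

```text
pull ((339, 267), ((454.7351989746094, -212.02093505859375), (33.038570404052734, 88.20164489746094), 56.142032623291016))
pull ((289, 251), ((494.8569641113281, -77.40237426757812), (32.05857467651367, 88.19996643066406), 54.229461669921875))
pull ((297, 207), ((616.1759033203125, -96.69005584716797), (31.23703384399414, 89.72119903564453), 87.1213607788086))
blue 295.0 [405. 262.] ((470.1279602050781, -383.18658447265625), (45.047237396240234, 57.27030563354492), 0.6838718056678772)
blue 76.5 [405. 240.] ((524.6757202148438, -383.260009765625), (53.46331024169922, 35.09933090209961), 87.97085571289062)
blue 0.0 [406. 246.] ((512.770751953125, -389.54803466796875), (3.870783567428589, 0.0), 134.5013885498047)
red 11.5 [397. 250.] ((495.5118103027344, -352.408935546875), (5.144747734069824, 15.67995548248291), 88.29121398925781)
red 2.0 [434. 230.] ((549.8621826171875, -448.5889892578125), (2.5896496772766113, 7.993277549743652), 87.5706558227539)
red 0.0 [410. 222.] ((568.769775390625, -388.3380126953125), (0.0, 0.0), 0.0)
teal 5620.5 [307. 237.] ((544.8103637695312, -123.0761260986
[... 219 characters left out ...]
53564453125, -219.3750762939453), (0.0, 0.0), 0.0)
teal 0.0 [339. 212.] ((610.0828247070312, -216.08218383789062), (0.0, 0.0), 0.0)
lid 42865.5 [292.  81.] ((947.9661865234375, -28.11993408203125), (1593.7567138671875, 544.7550048828125), 88.33749389648438)
lid 5502.0 [158. 224.] ((557.8023681640625, 272.2718811035156), (156.71434020996094, 279.26568603515625), 9.459683418273926)Traceback (most recent call last):
  File "<stdin>", line 9, in <module>
  File "h.py", line 12, in plane
    o,d=ray(cam,u,v); return o+d*(z-o[2])/d[2]
        ~~~^^^^^^^^^
  File "h.py", line 8, in ray
    c=manip.calibration(cam);K=np.array(c["camera_matrix"])
ValueError: time passes only in moves, steps and waits
```

```bash
sed -i 's/^def rot/CAL={c:manip.calibration(c) for c in("top","side")}\ndef rot/; s/manip.calibration(cam)/CAL[cam]/' h.py
python3 - <<'E'
from h import *
im=cv2.imread("pics/top0.png")[:,:,::-1].copy()
s=cv2.imread("pics/side0.png")[:,:,::-1]
h=cv2.cvtColor(im,cv2.COLOR_RGB2HSV)
m=(h[...,0]>3)&(h[...,0]<14)&(h[...,1]>210)&(h[...,2]>150); m[:250]=0;m[:,250:]=0
for c in cv2.findContours(m.astype(np.uint8),0,1)[0]:
    if cv2.contourArea(c)>5:
        P=np.array([plane("top",*p[0],.07)[:2]*1000 for p in c]).astype(np.float32); print(c.reshape(-1,2).mean(0),cv2.boundingRect(c),cv2.minAreaRect(P))
a=cv2.resize(im[180:290,95:225],None,fx=3,fy=3,interpolation=2); b=cv2.resize(im[195:275,385:460],None,fx=5,fy=5,interpolation=2)
d=cv2.resize(s[270:370,255:365],None,fx=2.3,fy=2.3,interpolation=2)
o=np.zeros((600,800,3),np.uint8);o[:330,:390]=a;o[:400,395:770]=b;o[340:570,:253]=d
cv2.imwrite("pics/c0.png",o[:,:,::-1])
E
```

```text
(no output)
```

View pics/c0.png

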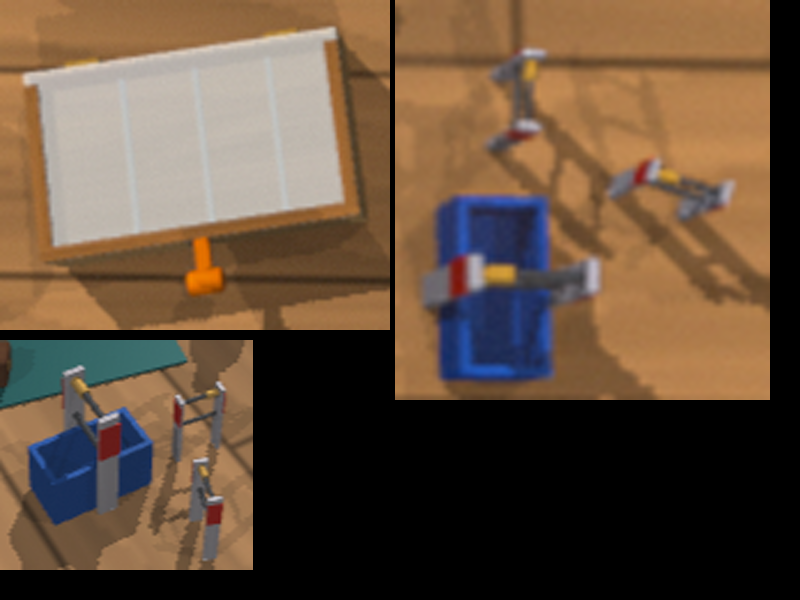

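```bash
cat >> h.py <<'E'
def tri(pt,ps):
    (a,u),(b,v)=ray("top",*pt),ray("side",*ps); u/=np.linalg.norm(u);v/=np.linalg.norm(v)
    s=np.linalg.lstsq(np.c_[u,-v],b-a,rcond=None)[0]; p,q=a+s[0]*u,b+s[1]*v
    return (p+q)/2*1000,np.linalg.norm(p-q)*1000
E
python3 - <<'E'
from h import *
np.set_printoptions(precision=1,suppress=True)
g={}
for cam,box in(("top",(250,290,140,190)),("side",(150,180,145,185))):
    im=cv2.imread(f"pics/{cam}0.png").astype(int); y0,y1,x0,x1=box; s=im[y0:y1,x0:x1]
    m=(s[...,2]-s[...,0]>130)&(s[...,2]>170); ys,xs=np.nonzero(m); print(cam,len(xs),xs.min()+x0,xs.max()+x0,ys.min()+y0,ys.max()+y0)
    w=[np.sum(m[r]) for r in range(m.shape[0])]; print(w,[sum(m[:,k]) for k in range(m.shape[1])])
f=lambda x,y:(95+x/3,180+y/3)
for n,p,z in(("hingeL",(25,78),.068),("hingeR",(336,32),.068),("frontL",(47,258),.062),("frontR",(358,215),.062),("grip",(205,280),.07),("inFL",(53,245),.062),("inFR",(345,202),.062),("inBR",(325,42),.062)): print(n,f(*p),plane("top",*f(*p),z)*1000)
t=lambda x,y:(385+(x-395)/5,195+y/5); s=lambda x,y:(255+x/2.3,270+(y-340)/2.3)
print(tri(t(592,265),s(108,415)),tri(t(475,265),s(73,371)))
for p in((592,265),(475,265)): print(plane("top",*t(*p),.114)*1000)
for n,p in(("cL",(440,198)),("cR",(550,198)),("bR",(550,378)),("bL",(440,378)),("iL",(472,205)),("iR",(540,205)),("ibL",(472,368)),("ibR",(540,368))): print(n,plane("top",*t(*p),.052)*1000)
for n,p,z in(("glue",(351,165),.0),("cup",(288,152),.075),("tin",(249,150),.07)): print(n,plane("top",*p,z)*1000)
E
```

```text
top 128 157 168 259 276
[np.int64(0), np.int64(0), np.int64(0), np.int64(0), np.int64(0), np.int64(0), np.int64(0), np.int64(0), np.int64(0), np.int64(4), np.int64(4), np.int64(4), np.int64(5), np.int64(5), np.int64(5), np.int64(5), np.int64(5), np.int64(5), np.int64(5), np.int64(8), np.int64(10), np.int64(12), np.int64(12), np.int64(12), np.int64(11), np.int64(9), np.int64(7), np.int64(0), np.int64(0), np.int64(0), np.int64(0), np.int64(0), np.int64(0), np.int64(0), np.int64(0), np.int64(0), np.int64(0), np.int64(0), np.int64(0), np.int64(0)] [np.int64(0), np.int64(0), np.int64(0), np.int64(0), np.int64(0), np.int64(0), np.int64(0), np.int64(0), np.int64(0), np.int64(0), np.int64(0), np.int64(0), np.int64(0), np.int64(0), np.int64(0), np.int64(0), np.int64(0), np.int64(5), np.int64(6), np.int64(7), np.int64(18), np.int64(18), np.int64(18), np.int64(18), np.int64(15), np.int64(7), np.int64(6), np.int64(6), np.int64(4), np.int64(0), np.int64(0), np.int64(0), np.int64(0), np.int64(0), np.int64(0), np.int64(0), np.int64(0), np.int64(0), np.int64(0), np.int64(0), np.int64(0), np.int64(0)
[... 1271 characters left out ...]
62. ]
grip (163.33333333333331, 273.3333333333333) [430.3 251.2  70. ]
inFL (112.66666666666667, 261.6666666666667) [459.6 387.6  62. ]
inFR (210.0, 247.33333333333331) [500.5 133.3  62. ]
inBR (203.33333333333331, 194.0) [644.3 156.4  62. ]
(array([ 497.5, -417.3,  117. ]), np.float64(4.651202912984386)) (array([ 497.4, -358.5,  114.9]), np.float64(3.775754144918284))
[ 500. -419.  114.]
[ 499.3 -359.4  114. ]
cL [ 541.7 -357.    52. ]
cR [ 542.4 -416.    52. ]
bR [ 446.4 -412.5   52. ]
bL [ 445.7 -354.2   52. ]
iL [ 538.1 -374.    52. ]
iR [ 538.6 -410.5   52. ]
ibL [ 451.2 -371.4   52. ]
ibR [ 451.6 -407.4   52. ]
glue [ 747.2 -252.     0. ]
cup [760.7 -70.5  75. ]
tin [766.5  35.6  70. ]
```

The top-view fixes agree with the stated sizes:

| Item | Position | Check |
|---|---|---|
| Grip | about (430, 251, 66) mm | – |
| Hinge | about (636, 285) mm | 208 mm from the grip |
| Case yaw | about 9.2° | – |
| Large tongs | centre about (498, -389) mm | bars 60 mm apart along world y, tops at 114–117 mm |

The large tongs straddle the caddy's narrow side. Next I'll open the lid.

```bash
cat >> h.py <<'E'
def Ry(yaw): # tool down, closing axis (tool y) at world angle yaw deg
    a=np.radians(yaw); y=np.array([np.cos(a),np.sin(a),0]); z=np.array([0,0,-1.]); return np.c_[np.cross(y,z),y,z]
def cl(w): return round(1-2*w/92,2)
def plan(wps,base=None):
    """wps: (x,y,z mm,yaw deg,closure) one per call or row; each given relative to base (measured pose)"""
    o=manip.get_obs(); p=np.array(o["ee_pos"]); Rm=R.from_rotvec(o["eef_rot"]).as_matrix()
    if base: p,Rm=np.array(base[:3])/1000,Ry(base[3])
    y=Rm[:,1]; print("pose",(p*1000).round(1),"yaw",np.degrees(np.arctan2(y[1],y[0])).round(1),"F",np.round(o["force"],1),"grip",round(o["grip_width"]*92,1),round(o["gripper_force"],1),"t",o["t"])
    for w in wps:
        d=Rm.T@(np.array(w[:3])/1000-p); r=R.from_matrix(Rm.T@Ry(w[3])).as_rotvec()
        print([*(float(v) for v in d.round(3)),*(float(v) for v in r.round(3)),w[4]],"rows>=",np.ceil(max(np.linalg.norm(d)/.05,np.linalg.norm(r)/.149)))
E
python3 - <<'E'
from h import *
plan([(430.5,251.5,226,99.2,-1),(430.5,251.5,130,99.2,-1)])
E
```

```text
pose [146.  607.3 226. ] yaw 76.5 F [ 0.7 -0.1 -0.5] grip 91.9 0.0 t 0.1
[-0.36, -0.279, 0.0, -0.001, -0.0, -0.396, -1] rows>= 10.0
[-0.36, -0.279, 0.096, -0.001, -0.0, -0.396, -1] rows>= 10.0
```

Call:
jog_arm --pt "-0.04 -0.03 0 0 0 -0.04 -1" --pt "-0.08 -0.06 0 0 0 -0.09 -1" --pt "-0.12 -0.09 0 0 0 -0.13 -1" --pt "-0.16 -0.12 0 0 0 -0.18 -1" --pt "-0.2 -0.15 0 0 0 -0.22 -1" --pt "-0.24 -0.18 0 0 0 -0.27 -1" --pt "-0.28 -0.22 0 0 0 -0.32 -1" --pt "-0.32 -0.25 0 0 0 -0.36 -1"

```text
t: 0.9
ee_pos: [0.395, 0.2927, 0.2266]
eef_rot: [0.198, -3.135, 0.0]
force: [0.5, 0.8, -0.4]
grip_width: 0.999
gripper_force: 0.0
```

Run:
```python
from h import *
plan([(430.5,251.5,130,99.2,-1),(430.5,251.5,48,99.2,-1)])
```

```text
pose [395.  292.7 226.6] yaw 97.2 F [ 0.5  0.8 -0.4] grip 91.9 0.0 t 0.9
[-0.03, -0.045, 0.097, -0.0, -0.001, -0.034, -1] rows>= 3.0
[-0.03, -0.045, 0.179, -0.0, -0.001, -0.034, -1] rows>= 4.0
```

Call:
jog_arm --pt "-0.01 -0.015 0.03 0 0 -0.012 -1" --pt "-0.02 -0.03 0.06 0 0 -0.024 -1" --pt "-0.03 -0.045 0.097 0 0 -0.034 -1" --pt "-0.03 -0.045 0.097 0 0 -0.034 -1" --pt "-0.03 -0.045 0.12 0 0 -0.034 -1" --pt "-0.03 -0.045 0.14 0 0 -0.034 -1" --pt "-0.03 -0.045 0.16 0 0 -0.034 -1" --pt "-0.03 -0.045 0.178 0 0 -0.034 -1"

```text
t: 1.7
ee_pos: [0.4299, 0.2551, 0.0489]
eef_rot: [-0.249, 3.131, 0.001]
force: [-0.3, -0.1, -0.4]
grip_width: 0.998
gripper_force: 0.0
```

Run:
```python
from h import *
plan([(430.5,251.5,48,99.2,-1)])
im=shot("top","t1")
s=shot("side","s1")
o=np.zeros((440,800,3),np.uint8)
o[:360,:420]=cv2.resize(im[200:320,100:240],None,fx=3,fy=3); o[:360,424:800]=cv2.resize(s[110:230,115:240],None,fx=3,fy=3)[:,:376][:, :376] if False else np.pad(cv2.resize(s[110:230,115:240],None,fx=3,fy=3),((0,0),(0,1),(0,0)))
cv2.imwrite("pics/c1.png",o[:,:,::-1])
```

```text
pose [429.9 255.1  48.9] yaw 99.1 F [-0.3 -0.1 -0.4] grip 91.9 0.0 t 1.7
[-0.0, -0.004, 0.001, 0.001, 0.0, -0.002, -1] rows>= 1.0
```

View pics/c1.png

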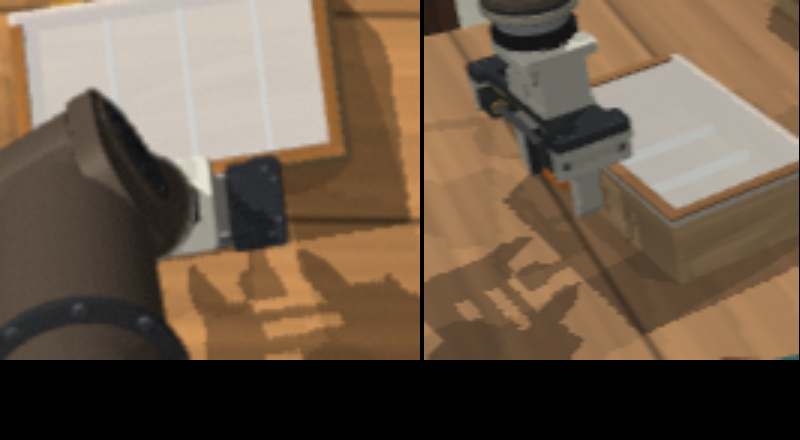

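The fingers straddle the orange grip, which shows at about (560,170) in the right crop. I'll correct y by 4 mm and close.

Call:
jog_arm --pt "0 -0.004 0.001 0 0 0 -1" --pt "0 -0.004 0.001 0 0 0 1" --pt "0 -0.004 0.001 0 0 0 1" --pt "0 -0.004 0.001 0 0 0 1" --pt "0 -0.004 0.001 0 0 0 1" --pt "0 -0.004 0.001 0 0 0 1" --pt "0 -0.004 0.001 0 0 0 1" --pt "0 -0.004 0.001 0 0 0 1" --newtons 20

```text
t: 2.6
ee_pos: [0.4306, 0.2501, 0.0477]
eef_rot: [0.248, -3.132, -0.0]
force: [0.5, -0.2, -0.4]
grip_width: 0.442
gripper_force: 0.0
```

Run:
```python
from h import *
o=manip.get_obs(); p=o["ee_pos"]*1000; e=np.array([.987,.160])
W=[]
for f in np.arange(1,19)*1.72/18:
    d=208*(np.cos(.02)-np.cos(f+.02)); z=208*(np.sin(f+.02)-np.sin(.02)); W.append((p[0]+e[0]*d,p[1]+e[1]*d,p[2]+z,99.2,1))
plan(W)
```

```text
pose [430.6 250.1  47.7] yaw 99.1 F [ 0.5 -0.2 -0.4] grip 40.7 0.0 t 2.6
[-0.001, 0.0, -0.02, 0.0, -0.0, -0.002, 1] rows>= 1.0
[-0.005, 0.0, -0.039, 0.0, -0.0, -0.002, 1] rows>= 1.0
[-0.01, 0.0, -0.059, 0.0, -0.0, -0.002, 1] rows>= 2.0
[-0.017, 0.0, -0.077, 0.0, -0.0, -0.002, 1] rows>= 2.0
[-0.025, 0.0, -0.095, 0.0, -0.0, -0.002, 1] rows>= 2.0
[-0.036, 0.0, -0.112, 0.0, -0.0, -0.002, 1] rows>= 3.0
[-0.047, 0.0, -0.128, 0.0, -0.0, -0.002, 1] rows>= 3.0
[-0.061, 0.0, -0.143, 0.0, -0.0, -0.002, 1] rows>= 4.0
[-0.075, 0.0, -0.156, 0.0, -0.0, -0.002, 1] rows>= 4.0
[-0.091, 0.0, -0.168, 0.0, -0.0, -0.002, 1] rows>= 4.0
[-0.108, 0.0, -0.178, 0.0, -0.0, -0.002, 1] rows>= 5.0
[-0.126, 0.0, -0.187, 0.0, -0.0, -0.002, 1] rows>= 5.0
[-0.145, 0.0, -0.194, 0.0, -0.0, -0.002, 1] rows>= 5.0
[-0.164, 0.0, -0.199, 0.0, -0.0, -0.002, 1] rows>= 6.0
[-0.184, 0.0, -0.202, 0.0, -0.0, -0.002, 1] rows>= 6.0
[-0.203, 0.001, -0.204, 0.0, -0.0, -0.002, 1] rows>= 6.0
[-0.223, 0.001, -0.203, 0.0, -0.0, -0.002, 1] rows>= 7.0
[-0.243, 0.001, -0.201, 0.0, -0.0, -0.002, 1] rows>= 7.0
```

Call:
jog_arm --pt "0 0 0 0 0 0 1" --pt "0 0 0 0 0 0 1" --pt "0 0 0 0 0 0 1" --pt "0 0 0 0 0 0 1" --pt "0 0 0 0 0 0 1" --pt "-0.001 0 -0.01 0 0 0 1" --pt "-0.001 0 -0.02 0 0 0 1" --pt "-0.003 0 -0.03 0 0 0 1"

```text
t: 3.4
ee_pos: [0.433, 0.2554, 0.0786]
eef_rot: [-0.255, 3.13, 0.008]
force: [-3.6, 14.9, -1.4]
grip_width: 0.32
gripper_force: 20.0
```

Call:
jog_arm --pt "-0.001 0.003 -0.004 0 0 0 1" --pt "-0.002 0.006 -0.01 0 0 0 1" --pt "-0.007 0.006 -0.029 0 0 0 1" --pt "-0.014 0.006 -0.047 0 0 0 1" --pt "-0.022 0.006 -0.065 0 0 0 1" --pt "-0.033 0.006 -0.082 0 0 0 1" --pt "-0.044 0.006 -0.098 0 0 0 1" --pt "-0.058 0.006 -0.113 0 0 0 1"

```text
t: 4.2
ee_pos: [0.4898, 0.2651, 0.1911]
eef_rot: [0.248, -3.131, 0.001]
force: [1.6, 1.6, -5.2]
grip_width: 0.325
gripper_force: 20.0
```

Call:
jog_arm --pt "-0.014 0 -0.013 0 0 0 1" --pt "-0.03 0 -0.025 0 0 0 1" --pt "-0.047 0 -0.035 0 0 0 1" --pt "-0.065 0 -0.044 0 0 0 1" --pt "-0.084 0 -0.051 0 0 0 1" --pt "-0.103 0 -0.056 0 0 0 1" --pt "-0.123 0 -0.059 0 0 0 1" --pt "-0.142 0 -0.061 0 0 0 1"

```text
t: 5.0
ee_pos: [0.6303, 0.2887, 0.2518]
eef_rot: [0.249, -3.131, -0.001]
force: [-2.0, 2.5, -4.7]
grip_width: 0.323
gripper_force: 20.0
```

Call:
jog_arm --pt "-0.015 0 0.001 0 0 0 1" --pt "-0.03 0 0.002 0 0 0 1" --pt "-0.04 0 0.004 0 0 0 1" --pt "-0.043 0 0.004 0 0 0 1" --pt "-0.043 0 0.004 0 0 0 1" --pt "-0.043 0 0.004 0 0 0 -0.2" --pt "-0.043 0 0.004 0 0 0 -0.2" --pt "-0.043 0 0.004 0 0 0 -0.2"

```text
t: 5.8
ee_pos: [0.6724, 0.2938, 0.2473]
eef_rot: [0.247, -3.131, 0.002]
force: [-0.5, -0.1, 0.0]
grip_width: 0.539
gripper_force: 0.0
```

Call:
jog_arm --pt "0 0 0 0 0 0 -0.2" --pt "0 0 0 0 0 0 -0.2" --pt "0 0 0 0 0 0 -0.2" --pt "0 0 -0.015 0 0 0 -0.2" --pt "0 0 -0.03 0 0 0 -0.3" --pt "0 0 -0.05 0 0 0 -0.5" --pt "0 0 -0.07 0 0 0 -1" --pt "0 0 -0.08 0 0 0 -1"

```text
t: 6.6
ee_pos: [0.6731, 0.2949, 0.3298]
eef_rot: [-0.248, 3.129, 0.001]
force: [-0.2, 0.1, 0.0]
grip_width: 0.858
gripper_force: 0.0
```

Run:
```python
from h import *
plan([(498,-389,330,90,-1)])
shot("side","s2")
```

```text
pose [673.1 294.9 329.8] yaw 99.1 F [-0.2  0.1  0. ] grip 78.9 0.0 t 6.6
[0.281, -0.648, -0.001, 0.001, 0.002, 0.158, -1] rows>= 15.0
```

View pics/s2.png

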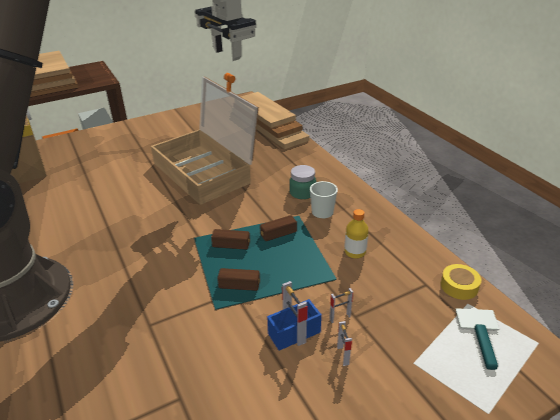

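The lid rests open on its stop at about (230,110), the case interior is visible and nothing else moved. Next I'll go to the large tongs.

Call:
jog_arm --pt "0.02 -0.046 0 0 0 0.01 -1" --pt "0.04 -0.092 0 0 0 0.02 -1" --pt "0.06 -0.138 0 0 0 0.03 -1" --pt "0.08 -0.184 0 0 0 0.04 -1" --pt "0.1 -0.23 0 0 0 0.05 -1" --pt "0.12 -0.276 0 0 0 0.06 -1" --pt "0.14 -0.322 0 0 0 0.07 -1" --pt "0.16 -0.368 0 0 0 0.08 -1"

```text
t: 7.45
ee_pos: [0.5717, -0.0945, 0.3271]
eef_rot: [0.122, -3.139, -0.0]
force: [1.0, -0.9, -0.0]
grip_width: 0.999
gripper_force: 0.0
```

Run:
```python
from h import *
plan([(498,-389,330,90,-1),(498,-389,200,90,-1)])
```

```text
pose [571.7 -94.5 327.1] yaw 94.5 F [ 1.  -0.9 -0. ] grip 91.9 0.0 t 7.45
[0.096, -0.288, -0.003, 0.0, -0.0, 0.078, -1] rows>= 7.0
[0.096, -0.288, 0.127, 0.0, -0.0, 0.078, -1] rows>= 7.0
```

Call:
jog_arm --pt "0.013 -0.04 0 0 0 0.01 -1" --pt "0.026 -0.08 0 0 0 0.02 -1" --pt "0.039 -0.12 0 0 0 0.03 -1" --pt "0.053 -0.16 0.02 0 0 0.045 -1" --pt "0.067 -0.2 0.04 0 0 0.06 -1" --pt "0.08 -0.24 0.07 0 0 0.078 -1" --pt "0.09 -0.27 0.1 0 0 0.078 -1" --pt "0.096 -0.288 0.127 0 0 0.078 -1"

```text
t: 8.25
ee_pos: [0.4972, -0.3903, 0.1985]
eef_rot: [-0.005, -3.14, 0.001]
force: [0.6, 0.5, -0.3]
grip_width: 1.004
gripper_force: 0.0
```

Run:
```python
from h import *
plan([(498,-389,140,90,-1),(498,-389,70,90,-1)])
t=lambda x,y:(385+(x-395)/5,195+y/5)
for q in((530,55),(525,128),(650,170),(728,188)): print(plane("top",*t(*q),.075)*1000)
im=shot("top","t3");im=im[170:300,250:470]
cv2.imwrite("pics/c3.png",cv2.resize(im,None,fx=3.5,fy=3.5)[:,:,::-1])
```

```text
pose [ 497.2 -390.3  198.5] yaw 89.8 F [ 0.6  0.5 -0.3] grip 92.4 0.0 t 8.25
[-0.001, 0.001, 0.059, -0.001, -0.002, -0.003, -1] rows>= 2.0
[-0.001, 0.001, 0.129, -0.001, -0.002, -0.003, -1] rows>= 3.0
[ 615.91859097 -401.76163406   75.        ]
[ 576.53229208 -397.74450069   75.        ]
[ 554.88603369 -463.04807893   75.        ]
[ 545.8035645  -503.82766954   75.        ]
```

View pics/c3.png

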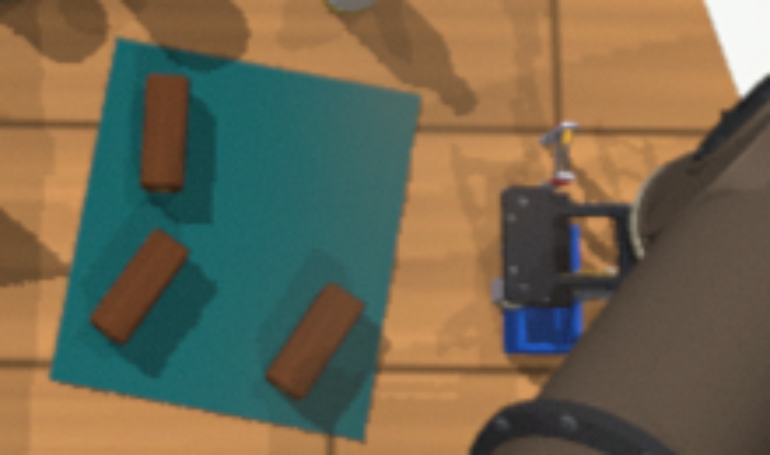

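The gripper is centred above the tongs and the pulls are unchanged. I'll descend and grip lightly, below the spring preload, so the jaws don't pinch the caddy.

Call:
jog_arm --pt "0 0.001 0.025 0 0 0 -1" --pt "0 0.001 0.05 0 0 0 -1" --pt "0 0.001 0.075 0 0 0 -1" --pt "0 0.001 0.095 0 0 0 -1" --pt "0 0.001 0.115 0 0 0 -1" --pt "0 0.001 0.126 0 0 0 -1" --pt "0 0.001 0.126 0 0 0 -0.4" --pt "0 0.001 0.126 0 0 0 -0.4" --newtons 5

```text
t: 9.1
ee_pos: [0.4998, -0.3864, 0.0751]
eef_rot: [-0.0, 3.141, -0.0]
force: [0.3, -0.8, 1.0]
grip_width: 0.876
gripper_force: 0.0
```

Call:
jog_arm --pt "0 0 0 0 0 0 -0.4" --pt "0 0 0 0 0 0 -0.4" --pt "0 0 0 0 0 0 -0.4" --pt "0 0 0 0 0 0 -0.4" --pt "0 0 0 0 0 0 -0.4" --pt "0 0 0 0 0 0 -0.4" --pt "0 0 0 0 0 0 -0.4" --pt "0 0 0 0 0 0 -0.4"

```text
t: 9.9
ee_pos: [0.5003, -0.3868, 0.0756]
eef_rot: [0.0, 3.14, -0.002]
force: [1.0, -0.4, 6.0]
grip_width: 0.724
gripper_force: 5.0
```

Call:
jog_arm --pt "0 0 -0.005 0 0 0 -0.4" --pt "0 0 -0.01 0 0 0 -0.4" --pt "0 0 -0.02 0 0 0 -0.4" --pt "0 0 -0.03 0 0 0 -0.4" --pt "0 0 -0.045 0 0 0 -0.4" --pt "0 0 -0.06 0 0 0 -0.4" --pt "0 0 -0.075 0 0 0 -0.4" --pt "0 0 -0.08 0 0 0 -0.4"

```text
t: 10.7
ee_pos: [0.5005, -0.387, 0.1573]
eef_rot: [-0.0, 3.139, -0.003]
force: [0.1, 0.4, -1.8]
grip_width: 0.719
gripper_force: 5.0
```

Run:
```python
from h import *
plan([(498,-389,200,90,-1)])
s=shot("side","s4")[220:390,220:400]
cv2.imwrite("pics/c4.png",cv2.resize(s,None,fx=3,fy=3)[:,:,::-1])
im=shot("top","t4")
for p in pulls(im): print(p)
```

```text
pose [ 500.5 -387.   157.3] yaw 90.0 F [ 0.1  0.4 -1.8] grip 66.1 5.0 t 10.7
[0.002, -0.002, -0.043, -0.002, 0.003, 0.0, -1] rows>= 1.0
((340, 267), ((454.3558349609375, -212.29296875), (32.440040588378906, 88.38853454589844), 56.13743209838867))
((289, 251), ((494.82806396484375, -77.44248962402344), (31.95970344543457, 88.19996643066406), 54.229461669921875))
((297, 207), ((616.2125244140625, -96.32202911376953), (32.07368469238281, 89.70323944091797), 87.24007415771484))
```

View pics/c4.png

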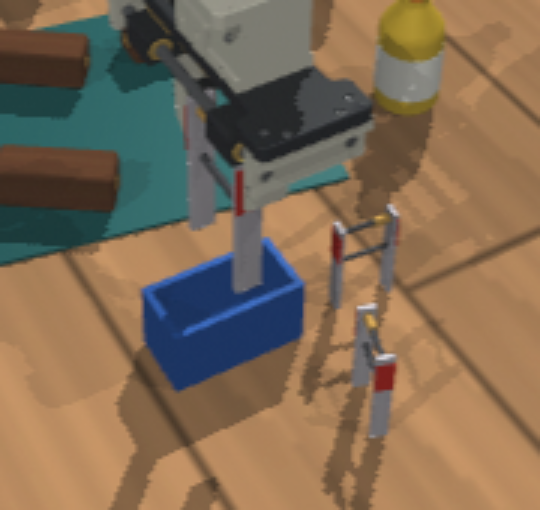

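The large tongs hang in the gripper clear of the caddy, with the near tip at crop (247,290). The caddy and small tongs are undisturbed.

Run:
```python
from h import *
for z in(70,80,85): print(z,proj("side",(.5005,-.417,z/1000)).round(1))
plan([(454.5,-212,200,56.1,-.4),(454.5,-212,130,56.1,-.4),(454.5,-212,84,56.1,-.4)])
```

```text
70 [304.1 318.8]
80 [304.2 315.2]
85 [304.3 313.4]
pose [ 500.2 -386.6  156. ] yaw 90.0 F [-0.1  0.8 -1.1] grip 65.8 5.0 t 10.8
[0.046, 0.175, -0.044, -0.0, 0.002, 0.592, -0.4] rows>= 4.0
[0.046, 0.175, 0.026, -0.0, 0.002, 0.592, -0.4] rows>= 4.0
[0.046, 0.175, 0.072, -0.0, 0.002, 0.592, -0.4] rows>= 4.0
```

Call:
jog_arm --pt "0 0.01 -0.03 0 0 0.0 -0.4" --pt "0.006 0.035 -0.044 0 0 0.09 -0.4" --pt "0.013 0.06 -0.044 0 0 0.19 -0.4" --pt "0.02 0.09 -0.044 0 0 0.29 -0.4" --pt "0.028 0.115 -0.044 0 0 0.39 -0.4" --pt "0.036 0.14 -0.044 0 0 0.49 -0.4" --pt "0.046 0.16 -0.044 0 0 0.592 -0.4" --pt "0.046 0.175 -0.044 0 0 0.592 -0.4"

```text
t: 11.6
ee_pos: [0.452, -0.2096, 0.198]
eef_rot: [-0.92, -3.001, -0.001]
force: [0.3, -0.1, -0.3]
grip_width: 0.716
gripper_force: 5.0
```

Run:
```python
from h import *
plan([(454.5,-212,130,56.1,-.4),(454.5,-212,86,56.1,-.4)])
s=shot("side","s5")[190:340,170:370]
cv2.imwrite("pics/c5.png",cv2.resize(s,None,fx=3.5,fy=3.5)[:,:,::-1])
```

```text
pose [ 452.  -209.6  198. ] yaw 55.9 F [ 0.3 -0.1 -0.3] grip 65.9 5.0 t 11.6
[-0.004, -0.001, 0.068, -0.0, -0.002, -0.003, -0.4] rows>= 2.0
[-0.004, -0.001, 0.112, -0.0, -0.002, -0.003, -0.4] rows>= 3.0
```

View pics/c5.png

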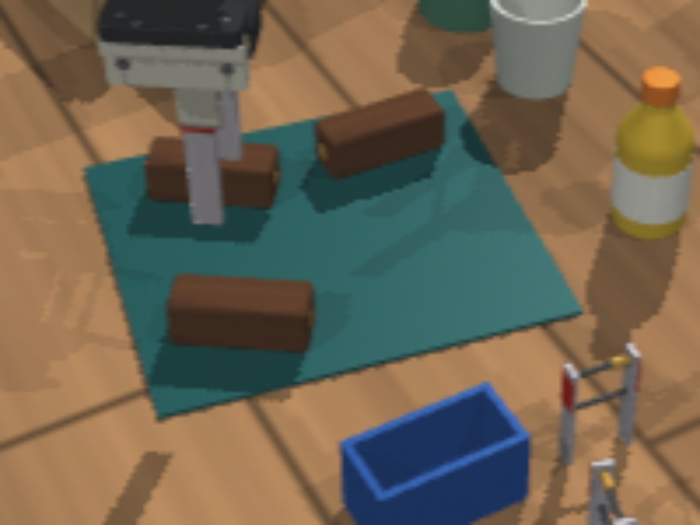

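The tongs hang over the nearest pull, with the near tip at crop (207,222) and the pull at (240,312). I'll lower them around it.

Call:
jog_arm --pt "-0.004 -0.001 0.02 0 0 0 -0.4" --pt "-0.004 -0.001 0.04 0 0 0 -0.4" --pt "-0.004 -0.001 0.06 0 0 0 -0.4" --pt "-0.004 -0.001 0.075 0 0 0 -0.4" --pt "-0.004 -0.001 0.09 0 0 0 -0.4" --pt "-0.004 -0.001 0.1 0 0 0 -0.4" --pt "-0.004 -0.001 0.11 0 0 0 -0.4" --pt "-0.004 -0.001 0.112 0 0 0 -0.4"

```text
t: 12.45
ee_pos: [0.4559, -0.2143, 0.0857]
eef_rot: [-0.916, -3.004, 0.0]
force: [-0.2, 0.6, -1.0]
grip_width: 0.719
gripper_force: 5.0
```

Call:
jog_arm --pt "0 0 0 0 0 0 0.3" --pt "0 0 0 0 0 0 0.3" --pt "0 0 0 0 0 0 0.3" --pt "0 0 0 0 0 0 0.3" --pt "0 0 0 0 0 0 0.3" --pt "0 0 0 0 0 0 0.3" --pt "0 0 0 0 0 0 0.3" --pt "0 0 0 0 0 0 0.3" --newtons 35

```text
t: 13.25
ee_pos: [0.4569, -0.2145, 0.0872]
eef_rot: [0.916, 3.004, 0.0]
force: [-0.9, 0.3, 6.0]
grip_width: 0.495
gripper_force: 34.9
```

Run:
```python
from h import *
for z in(110,115,120,125): print(z,proj("side",(.435,-.2345,z/1000)).round(1))
plan([(454.5,-212,200,56.1,-.4)])
```

```text
110 [232.1 257.9]
115 [232.  256.1]
120 [231.8 254.3]
125 [231.6 252.4]
pose [ 456.9 -214.5   87.2] yaw 56.1 F [-0.9  0.3  6. ] grip 45.6 34.9 t 13.25
[0.003, 0.001, -0.113, 0.0, 0.001, -0.0, -0.4] rows>= 3.0
```

Call:
jog_arm --pt "0 0 -0.008 0 0 0 0.3" --pt "0 0 -0.02 0 0 0 0.3" --pt "0 0 -0.035 0 0 0 0.3" --pt "0 0 -0.05 0 0 0 0.3" --pt "0 0 -0.07 0 0 0 0.3" --pt "0 0 -0.09 0 0 0 0.3" --pt "0 0 -0.11 0 0 0 0.3" --pt "0 0 -0.12 0 0 0 0.3"

```text
t: 14.05
ee_pos: [0.4569, -0.2147, 0.209]
eef_rot: [0.916, 3.003, 0.0]
force: [-0.2, 0.1, -1.8]
grip_width: 0.495
gripper_force: 34.9
```

Run:
```python
from h import *
im=cv2.imread("pics/t4.png")
s=shot("side","s6")[150:300,150:330]
o=np.zeros((600,800,3),np.uint8); o[:480,:]=cv2.resize(im[184:280,85:245],None,fx=5,fy=5,interpolation=2); 
o[480:600,:144]=cv2.resize(s,(144,120))[:,:,::-1]
cv2.imwrite("pics/c6.png",o)
```

```text
(no output)
```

View pics/c6.png

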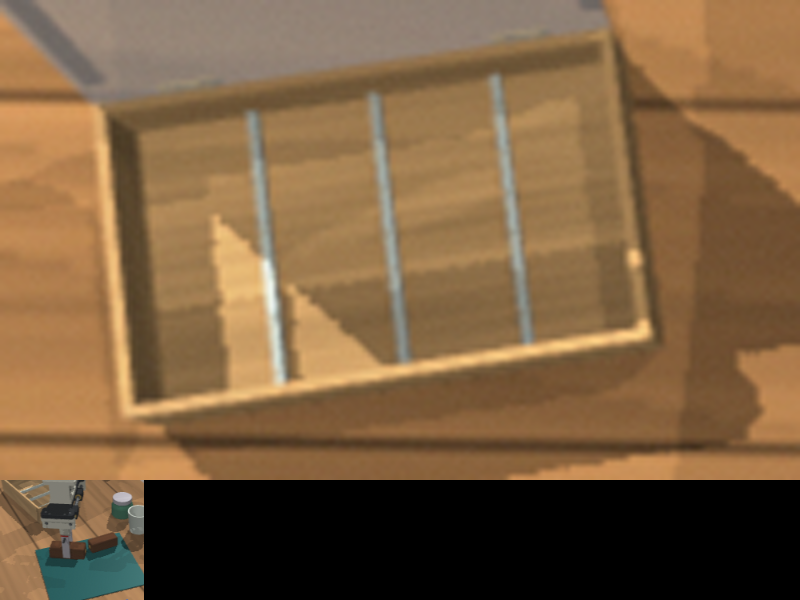

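Run:
```python
from h import *
np.set_printoptions(precision=1,suppress=True)
f=lambda x,y:(85+x/5,184+y/5)
P=[[plane("top",*f(*a),.016)[:2]*1000 for a in r] for r in(((253,112),(281,383)),((375,95),(403,362)),((496,75),(528,342)))]
for a,b in P: print(a,b,"ang",np.degrees(np.arctan2(*(a-b)[::-1])),np.linalg.norm(a-b))
d=P[0][0]-P[2][0]; print("y dir ang",np.degrees(np.arctan2(-d[0],d[1])),np.linalg.norm(d))
d=P[0][1]-P[2][1]; print("y dir ang",np.degrees(np.arctan2(-d[0],d[1])),np.linalg.norm(d))
for n,q in(("BL",(97,103)),("BR",(607,33)),("FR",(652,335)),("FL",(125,415))): print(n,plane("top",*f(*q),.062)*1000)
```

```text
[616.5 349.8] [466.8 325.3] ang 9.285294165006034 151.7612204077274
[627.  282.7] [479.  259.5] ang 8.88800296895488 149.79826917524164
[639.1 216. ] [490.7 191.9] ang 9.230976325037544 150.38388872531726
y dir ang 9.598129351841107 135.6366972130436
y dir ang 10.180851880413307 135.5086605025214
BL [611.9 420.4  62. ]
BR [653.8 148.5  62. ]
FR [490.9 118.7  62. ]
FL [445.6 393.6  62. ]
```

The ribs give a case yaw of about 9.4° and a centre near (550.5, 272) mm. The rib spacing of 135.6 mm matches the stated 136, and the pull is held. I'll carry it to the bay at y = -34 mm.

Run:
```python
from h import *
plan([(556,238.9,215,99.4,.3)])
```

```text
pose [ 457.4 -214.9  209.6] yaw 56.1 F [ 1.2 -1.4  0.3] grip 45.5 34.9 t 14.1
[0.171, 0.432, -0.005, 0.0, 0.004, -0.756, 0.3] rows>= 10.0
```

Call:
jog_arm --pt "0.015 0.038 -0.005 0 0 -0.07 0.3" --pt "0.03 0.076 -0.005 0 0 -0.14 0.3" --pt "0.045 0.115 -0.005 0 0 -0.21 0.3" --pt "0.061 0.155 -0.005 0 0 -0.28 0.3" --pt "0.077 0.195 -0.005 0 0 -0.35 0.3" --pt "0.093 0.235 -0.005 0 0 -0.42 0.3" --pt "0.109 0.275 -0.005 0 0 -0.49 0.3" --pt "0.125 0.315 -0.005 0 0 -0.56 0.3"

```text
t: 14.9
ee_pos: [0.5281, 0.1185, 0.2112]
eef_rot: [-0.046, -3.14, 0.0]
force: [0.6, -0.8, -1.3]
grip_width: 0.493
gripper_force: 34.9
```

Run:
```python
from h import *
plan([(556,238.9,215,99.4,.3),(556,238.9,160,99.4,.3)])
```

```text
pose [528.1 118.5 211.2] yaw 88.3 F [ 0.6 -0.8 -1.3] grip 45.4 34.9 t 14.9
[-0.024, 0.121, -0.004, -0.0, -0.001, -0.193, 0.3] rows>= 3.0
[-0.024, 0.121, 0.051, -0.0, -0.001, -0.193, 0.3] rows>= 3.0
```

Call:
jog_arm --pt "-0.006 0.03 -0.004 0 0 -0.05 0.3" --pt "-0.012 0.06 -0.004 0 0 -0.1 0.3" --pt "-0.018 0.09 -0.004 0 0 -0.15 0.3" --pt "-0.024 0.115 -0.004 0 0 -0.193 0.3" --pt "-0.024 0.121 -0.004 0 0 -0.193 0.3" --pt "-0.024 0.121 0.015 0 0 -0.193 0.3" --pt "-0.024 0.121 0.035 0 0 -0.193 0.3" --pt "-0.024 0.121 0.045 0 0 -0.193 0.3"

```text
t: 15.7
ee_pos: [0.5551, 0.2358, 0.1646]
eef_rot: [0.251, -3.129, 0.003]
force: [-0.6, -0.3, -1.7]
grip_width: 0.494
gripper_force: 34.9
```

Run:
```python
from h import *
plan([(556,238.9,110,99.4,.3),(556,238.9,92,99.4,.3)])
s=shot("side","s7")[90:230,130:290]
cv2.imwrite("pics/c7.png",cv2.resize(s,None,fx=4,fy=4,interpolation=2)[:,:,::-1])
```

```text
pose [555.1 235.8 164.6] yaw 99.2 F [-0.6 -0.3 -1.7] grip 45.4 34.9 t 15.7
[-0.002, 0.003, 0.055, -0.001, -0.003, -0.004, 0.3] rows>= 2.0
[-0.002, 0.003, 0.073, -0.001, -0.003, -0.004, 0.3] rows>= 2.0
```

View pics/c7.png

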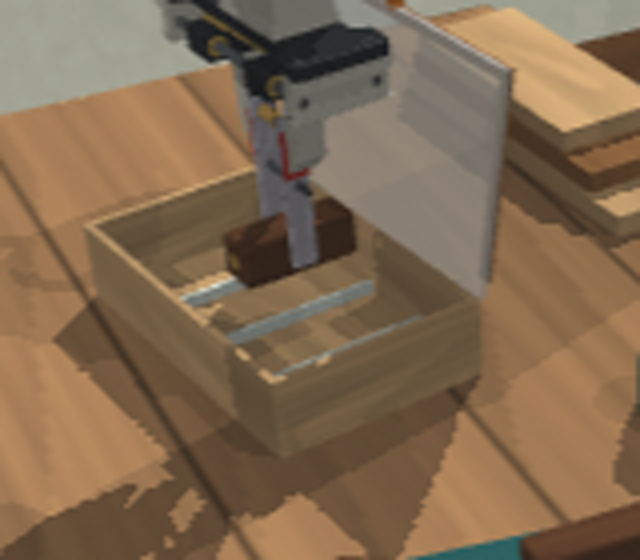

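The pull hangs level between the tongs above the case at crop (290,240), parallel to the ribs. I'll lower it into the bay.

Call:
jog_arm --pt "-0.002 0.003 0.01 0 0 0 0.3" --pt "-0.002 0.003 0.022 0 0 0 0.3" --pt "-0.002 0.003 0.034 0 0 0 0.3" --pt "-0.002 0.003 0.046 0 0 0 0.3" --pt "-0.002 0.003 0.058 0 0 0 0.3" --pt "-0.002 0.003 0.067 0 0 0 0.3" --pt "-0.002 0.003 0.072 0 0 0 0.3" --pt "-0.002 0.003 0.072 0 0 0 0.3"

```text
t: 16.55
ee_pos: [0.5574, 0.2401, 0.0939]
eef_rot: [0.253, -3.13, 0.001]
force: [-1.0, -0.2, -2.1]
grip_width: 0.495
gripper_force: 34.9
```

Call:
jog_arm --pt "0 0 0.001 0 0 0 0.3" --pt "0 0 0.003 0 0 0 0.3" --pt "0 0 0.003 0 0 0 0.3" --pt "0 0 0.003 0 0 0 0.0" --pt "0 0 0.003 0 0 0 -0.2" --pt "0 0 0.003 0 0 0 -0.2" --pt "0 0 0.003 0 0 0 -0.2" --pt "0 0 0.003 0 0 0 -0.2"

```text
t: 17.35
ee_pos: [0.5578, 0.2403, 0.0918]
eef_rot: [-0.253, 3.131, 0.0]
force: [-0.2, 0.2, -0.6]
grip_width: 0.599
gripper_force: 8.2
```

Call:
jog_arm --pt "0 0 -0.008 0 0 0 -0.2" --pt "0 0 -0.02 0 0 0 -0.2" --pt "0 0 -0.035 0 0 0 -0.2" --pt "0 0 -0.05 0 0 0 -0.2" --pt "0 0 -0.07 0 0 0 -0.2" --pt "0 0 -0.09 0 0 0 -0.2" --pt "0 0 -0.11 0 0 0 -0.3" --pt "0 0 -0.12 0 0 0 -0.4"

```text
t: 18.15
ee_pos: [0.5587, 0.2406, 0.2147]
eef_rot: [-0.252, 3.128, 0.002]
force: [0.1, -0.7, -1.3]
grip_width: 0.681
gripper_force: 6.6
```

Run:
```python
from h import *
im=shot("top","t8")
for p in pulls(im): print(p)
plan([(495,-77.5,215,54.3,-.4)])
s=shot("side","s8")
o=np.zeros((420,800,3),np.uint8); o[:400,:448]=cv2.resize(s[100:225,130:270],None,fx=3.2,fy=3.2); o[:330,455:785]=cv2.resize(im[170:280,100:210],None,fx=3,fy=3)
cv2.imwrite("pics/c8.png",o[:,:,::-1])
```

```text
((289, 251), ((494.801025390625, -77.28694915771484), (31.99368667602539, 88.06082153320312), 54.45527648925781))
((175, 234), ((538.8554077148438, 233.65899658203125), (60.242286682128906, 33.01837158203125), 8.273517608642578))
((297, 207), ((616.149658203125, -96.57207489013672), (31.30022430419922, 89.75137329101562), 86.91622161865234))
pose [559.  240.7 215.4] yaw 99.2 F [ 1.5  0.6 -0.1] grip 63.9 6.5 t 18.2
[0.114, -0.304, -0.001, 0.003, 0.004, 0.784, -0.4] rows>= 7.0
```

View pics/c8.png

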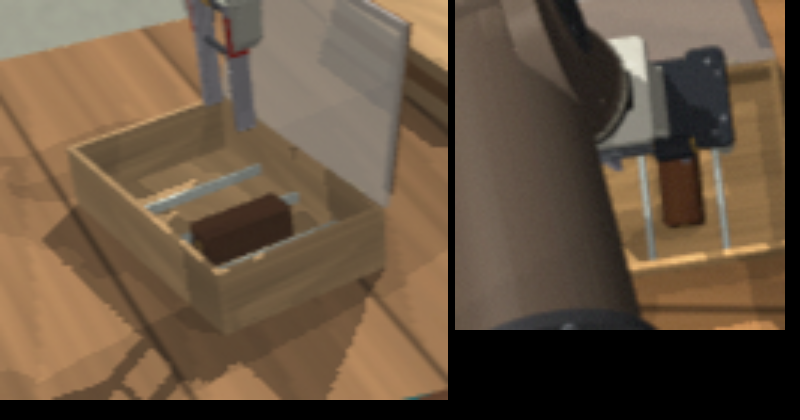

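The first pull lies flat in the bay between the middle and right ribs, at crop (682,190) in the top view. Next is pull B at (495,-77) mm.

Call:
jog_arm --pt "0.016 -0.042 0 0 0 0.11 -0.4" --pt "0.032 -0.084 0 0 0 0.22 -0.4" --pt "0.048 -0.126 0 0 0 0.33 -0.4" --pt "0.064 -0.168 0 0 0 0.44 -0.4" --pt "0.08 -0.21 0 0 0 0.55 -0.4" --pt "0.095 -0.25 0 0 0 0.66 -0.4" --pt "0.108 -0.288 0 0 0 0.784 -0.4" --pt "0.114 -0.304 0 0 0 0.784 -0.4"

```text
t: 19.05
ee_pos: [0.4923, -0.0823, 0.2112]
eef_rot: [-0.976, -2.985, 0.002]
force: [-0.5, -0.1, -2.0]
grip_width: 0.702
gripper_force: 6.3
```

Run:
```python
from h import *
plan([(495,-77.5,130,54.4,-.4),(495,-77.5,87,54.4,-.4)])
```

```text
pose [492.3 -82.3 211.2] yaw 53.8 F [-0.5 -0.1 -2. ] grip 64.6 6.3 t 19.05
[0.001, 0.006, 0.081, -0.002, -0.0, -0.011, -0.4] rows>= 2.0
[0.001, 0.006, 0.124, -0.002, -0.0, -0.011, -0.4] rows>= 3.0
```

Call:
jog_arm --pt "0 0.002 0.02 0 0 0 -0.4" --pt "0 0.002 0.04 0 0 -0.005 -0.4" --pt "0 0.002 0.06 0 0 -0.005 -0.4" --pt "0 0.002 0.08 0 0 -0.005 -0.4" --pt "0 0.002 0.095 0 0 -0.005 -0.4" --pt "0 0.002 0.11 0 0 -0.005 -0.4" --pt "0 0.002 0.124 0 0 -0.005 -0.4" --pt "0 0.002 0.127 0 0 -0.005 -0.4"

```text
t: 19.85
ee_pos: [0.4936, -0.0763, 0.0829]
eef_rot: [-0.954, -2.99, 0.002]
force: [-0.5, -0.5, -0.7]
grip_width: 0.698
gripper_force: 6.3
```

Call:
jog_arm --pt "0 0 -0.003 0 0 0 -0.4" --pt "0 0 -0.003 0 0 0 0.3" --pt "0 0 -0.003 0 0 0 0.3" --pt "0 0 -0.003 0 0 0 0.3" --pt "0 0 -0.003 0 0 0 0.3" --pt "0 0 -0.003 0 0 0 0.3" --pt "0 0 -0.003 0 0 0 0.3" --pt "0 0 -0.003 0 0 0 0.3" --newtons 35

```text
t: 20.65
ee_pos: [0.4956, -0.0765, 0.0883]
eef_rot: [0.955, 2.992, 0.001]
force: [-1.5, 1.0, 6.5]
grip_width: 0.495
gripper_force: 34.9
```

Call:
jog_arm --pt "0 0 -0.008 0 0 0 0.3" --pt "0 0 -0.02 0 0 0 0.3" --pt "0 0 -0.035 0 0 0 0.3" --pt "0 0 -0.05 0 0 0 0.3" --pt "0 0 -0.07 0 0 0 0.3" --pt "0 0 -0.09 0 0 0 0.3" --pt "0 0 -0.11 0 0 0 0.3" --pt "0 0 -0.12 0 0 0 0.3"

```text
t: 21.45
ee_pos: [0.4957, -0.0767, 0.21]
eef_rot: [0.955, 2.99, 0.001]
force: [0.6, -0.6, -2.6]
grip_width: 0.495
gripper_force: 34.9
```

Run:
```python
from h import *
plan([(545,306,212,99.4,.3)])
print(pulls(shot("top","t9")))
```

```text
pose [495.7 -76.7 210. ] yaw 54.6 F [ 0.6 -0.6 -2.6] grip 45.6 34.9 t 21.45
[0.182, 0.34, -0.002, 0.001, 0.003, -0.782, 0.3] rows>= 8.0
[((174, 228), ((554.2010498046875, 235.70445251464844), (86.95618438720703, 33.3831672668457), 8.007552146911621))]
```

Call:
jog_arm --pt "0.022 0.042 -0.002 0 0 -0.1 0.3" --pt "0.045 0.085 -0.002 0 0 -0.2 0.3" --pt "0.068 0.128 -0.002 0 0 -0.3 0.3" --pt "0.091 0.17 -0.002 0 0 -0.4 0.3" --pt "0.114 0.213 -0.002 0 0 -0.5 0.3" --pt "0.137 0.256 -0.002 0 0 -0.6 0.3" --pt "0.16 0.298 -0.002 0 0 -0.7 0.3" --pt "0.175 0.328 -0.002 0 0 -0.782 0.3"

```text
t: 22.3
ee_pos: [0.5414, 0.2962, 0.2088]
eef_rot: [0.268, -3.129, -0.001]
force: [-0.8, 0.8, -1.0]
grip_width: 0.491
gripper_force: 34.9
```

Call:
jog_arm --pt "-0.002 0.006 0 0 0 0 0.3" --pt "-0.004 0.013 0 0 0 0 0.3" --pt "-0.004 0.013 0 0 0 0 0.3" --pt "-0.004 0.013 0.01 0 0 0 0.3" --pt "-0.004 0.013 0.025 0 0 0 0.3" --pt "-0.004 0.013 0.038 0 0 0 0.3" --pt "-0.004 0.013 0.045 0 0 0 0.3" --pt "-0.004 0.013 0.045 0 0 0 0.3"

```text
t: 23.1
ee_pos: [0.5438, 0.3047, 0.1634]
eef_rot: [0.256, -3.129, 0.002]
force: [-0.7, 1.5, -1.5]
grip_width: 0.49
gripper_force: 34.9
```

Run:
```python
from h import *
plan([(545,306,110,99.4,.3),(545,306,90,99.4,.3)])
```

```text
pose [543.8 304.7 163.4] yaw 99.4 F [-0.7  1.5 -1.5] grip 45.1 34.9 t 23.1
[-0.002, 0.001, 0.053, -0.001, -0.002, -0.001, 0.3] rows>= 2.0
[-0.002, 0.001, 0.073, -0.001, -0.002, -0.001, 0.3] rows>= 2.0
```

Call:
jog_arm --pt "-0.001 0.001 0.01 0 0 0 0.3" --pt "-0.001 0.001 0.022 0 0 0 0.3" --pt "-0.001 0.001 0.034 0 0 0 0.3" --pt "-0.001 0.001 0.046 0 0 0 0.3" --pt "-0.001 0.001 0.058 0 0 0 0.3" --pt "-0.001 0.001 0.066 0 0 0 0.3" --pt "-0.001 0.001 0.071 0 0 0 0.3" --pt "-0.001 0.001 0.071 0 0 0 0.3"

```text
t: 23.9
ee_pos: [0.5449, 0.3067, 0.0929]
eef_rot: [0.257, -3.13, 0.001]
force: [-0.6, -0.1, -1.9]
grip_width: 0.494
gripper_force: 34.9
```

Call:
jog_arm --pt "0 0 0.001 0 0 0 0.3" --pt "0 0 0.002 0 0 0 0.3" --pt "0 0 0.002 0 0 0 0.3" --pt "0 0 0.002 0 0 0 0.0" --pt "0 0 0.002 0 0 0 -0.2" --pt "0 0 0.002 0 0 0 -0.2" --pt "0 0 0.002 0 0 0 -0.2" --pt "0 0 0.002 0 0 0 -0.2"

```text
t: 24.7
ee_pos: [0.5452, 0.3069, 0.0918]
eef_rot: [-0.258, 3.131, 0.0]
force: [-0.9, 0.4, -1.2]
grip_width: 0.604
gripper_force: 8.2
```

Call:
jog_arm --pt "0 0 -0.008 0 0 0 -0.2" --pt "0 0 -0.02 0 0 0 -0.2" --pt "0 0 -0.035 0 0 0 -0.2" --pt "0 0 -0.05 0 0 0 -0.2" --pt "0 0 -0.07 0 0 0 -0.2" --pt "0 0 -0.09 0 0 0 -0.2" --pt "0 0 -0.11 0 0 0 -0.3" --pt "0 0 -0.12 0 0 0 -0.4"

```text
t: 25.5
ee_pos: [0.5461, 0.3073, 0.2148]
eef_rot: [-0.257, 3.128, 0.003]
force: [0.8, -0.0, -1.5]
grip_width: 0.682
gripper_force: 6.6
```

Run:
```python
from h import *
for p in pulls(shot("top","t10")): print(p)
plan([(616.2,-96.5,215,87,-.4)])
```

```text
((150, 237), ((529.4161987304688, 300.4418640136719), (61.849525451660156, 33.579463958740234), 11.739909172058105))
((174, 228), ((553.7352294921875, 235.31454467773438), (89.35321044921875, 34.02568054199219), 8.007564544677734))
((297, 207), ((615.4697265625, -95.8607177734375), (31.65011215209961, 90.99817657470703), 85.75574493408203))
pose [546.4 307.6 215.5] yaw 99.4 F [1. 1. 0.] grip 63.7 6.4 t 25.55
[-0.003, -0.41, -0.0, 0.003, 0.004, 0.216, -0.4] rows>= 9.0
```

Call:
jog_arm --pt "0 -0.047 0 0 0 0.025 -0.4" --pt "0 -0.094 0 0 0 0.05 -0.4" --pt "0 -0.141 0 0 0 0.075 -0.4" --pt "-0.001 -0.188 0 0 0 0.1 -0.4" --pt "-0.001 -0.235 0 0 0 0.13 -0.4" --pt "-0.002 -0.282 0 0 0 0.16 -0.4" --pt "-0.003 -0.329 0 0 0 0.19 -0.4" --pt "-0.003 -0.37 0 0 0 0.22 -0.4"

```text
t: 26.35
ee_pos: [0.6084, -0.0604, 0.2115]
eef_rot: [-0.091, -3.14, 0.001]
force: [1.6, 0.2, -2.0]
grip_width: 0.699
gripper_force: 6.3
```

Call:
jog_arm --pt "0.008 -0.02 0 0 0 0 -0.4" --pt "0.008 -0.039 0 0 0 0 -0.4" --pt "0.008 -0.039 0 0 0 0 -0.4" --pt "0.008 -0.039 0.015 0 0 0 -0.4" --pt "0.008 -0.039 0.035 0 0 0 -0.4" --pt "0.008 -0.039 0.05 0 0 0 -0.4" --pt "0.008 -0.039 0.06 0 0 0 -0.4" --pt "0.008 -0.039 0.06 0 0 0 -0.4"

```text
t: 27.15
ee_pos: [0.5976, -0.095, 0.1502]
eef_rot: [-0.086, -3.138, -0.001]
force: [-0.3, -0.0, -1.2]
grip_width: 0.698
gripper_force: 6.3
```

Run:
```python
from h import *
plan([(615.8,-96.2,86,86.8,-.4)])
```

```text
pose [597.6 -95.  150.2] yaw 86.9 F [-0.3 -0.  -1.2] grip 64.2 6.3 t 27.15
[-0.018, -0.0, 0.064, 0.0, -0.003, 0.001, -0.4] rows>= 2.0
```

Call:
jog_arm --pt "-0.01 0 0 0 0 0 -0.4" --pt "-0.018 0 0 0 0 0 -0.4" --pt "-0.018 0 0.01 0 0 0 -0.4" --pt "-0.018 0 0.025 0 0 0 -0.4" --pt "-0.018 0 0.04 0 0 0 -0.4" --pt "-0.018 0 0.055 0 0 0 -0.4" --pt "-0.018 0 0.063 0 0 0 -0.4" --pt "-0.018 0 0.063 0 0 0 -0.4"

```text
t: 27.95
ee_pos: [0.6156, -0.097, 0.0873]
eef_rot: [-0.088, -3.138, -0.0]
force: [-0.0, -0.4, -0.3]
grip_width: 0.703
gripper_force: 6.3
```

Run:
```python
from h import *
plan([(615.8,-96.2,86,86.8,-.4)])
s=shot("side","s11")[190:310,200:350]
cv2.imwrite("pics/c11.png",cv2.resize(s,None,fx=4,fy=4)[:,:,::-1])
```

```text
pose [615.6 -97.   87.3] yaw 86.8 F [-0.  -0.4 -0.3] grip 64.6 6.3 t 27.95
[-0.0, 0.001, 0.001, 0.0, -0.002, -0.0, -0.4] rows>= 1.0
```

View pics/c11.png

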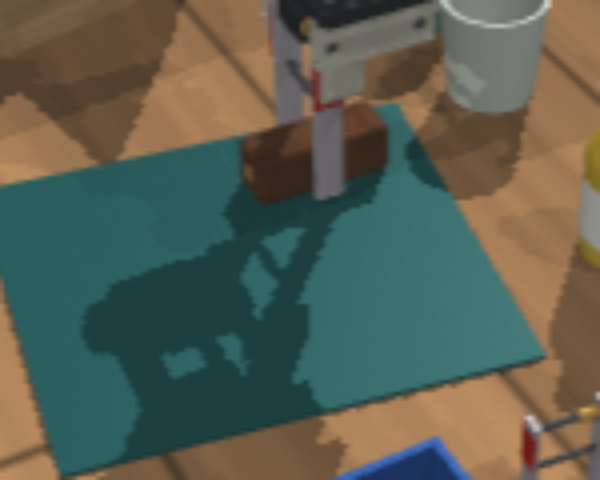

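The bars straddle the last pull at crop (315,150), so I'll squeeze and lift.

Call:
jog_arm --pt "0 0 0.001 0 0 0 0.3" --pt "0 0 0.001 0 0 0 0.3" --pt "0 0 0.001 0 0 0 0.3" --pt "0 0 0.001 0 0 0 0.3" --pt "0 0 0.001 0 0 0 0.3" --pt "0 0 0.001 0 0 0 0.3" --pt "0 0 0.001 0 0 0 0.3" --pt "0 0 0.001 0 0 0 0.3" --newtons 35

```text
t: 28.8
ee_pos: [0.6169, -0.0971, 0.0883]
eef_rot: [0.088, 3.139, 0.0]
force: [-0.3, 1.1, 5.9]
grip_width: 0.491
gripper_force: 34.9
```

Call:
jog_arm --pt "0 0 -0.008 0 0 0 0.3" --pt "0 0 -0.02 0 0 0 0.3" --pt "0 0 -0.035 0 0 0 0.3" --pt "0 0 -0.05 0 0 0 0.3" --pt "0 0 -0.07 0 0 0 0.3" --pt "0 0 -0.09 0 0 0 0.3" --pt "0 0 -0.11 0 0 0 0.3" --pt "0 0 -0.12 0 0 0 0.3"

```text
t: 29.6
ee_pos: [0.6172, -0.0974, 0.2107]
eef_rot: [0.088, 3.137, -0.0]
force: [0.6, 0.8, -1.8]
grip_width: 0.491
gripper_force: 34.9
```

Run:
```python
from h import *
plan([(567,171.8,212,99.4,.3)])
```

```text
pose [617.2 -97.4 210.7] yaw 86.8 F [ 0.6  0.8 -1.8] grip 45.1 34.9 t 29.6
[0.065, 0.266, -0.002, -0.0, 0.003, -0.22, 0.3] rows>= 6.0
```

Call:
jog_arm --pt "0.01 0.042 -0.002 0 0 -0.04 0.3" --pt "0.02 0.084 -0.002 0 0 -0.08 0.3" --pt "0.031 0.126 -0.002 0 0 -0.12 0.3" --pt "0.041 0.168 -0.002 0 0 -0.16 0.3" --pt "0.051 0.21 -0.002 0 0 -0.2 0.3" --pt "0.06 0.245 -0.002 0 0 -0.22 0.3" --pt "0.065 0.266 -0.002 0 0 -0.22 0.3" --pt "0.065 0.266 -0.002 0 0 -0.22 0.3"

```text
t: 30.4
ee_pos: [0.565, 0.1768, 0.2098]
eef_rot: [0.267, -3.13, -0.003]
force: [0.4, -0.5, -2.6]
grip_width: 0.494
gripper_force: 34.9
```

Call:
jog_arm --pt "0 0 0 0 0 0 0.3" --pt "0 0 0.01 0 0 0 0.3" --pt "0 0 0.02 0 0 0 0.3" --pt "0 0 0.03 0 0 0 0.3" --pt "0 0 0.04 0 0 0 0.3" --pt "0 0 0.045 0 0 0 0.3" --pt "0 0 0.045 0 0 0 0.3" --pt "0 0 0.045 0 0 0 0.3"

```text
t: 31.2
ee_pos: [0.5665, 0.1721, 0.1648]
eef_rot: [-0.257, 3.131, -0.0]
force: [0.0, -0.3, -0.7]
grip_width: 0.49
gripper_force: 34.9
```

Run:
```python
from h import *
plan([(567,171.8,91.5,99.4,.3)])
```

```text
pose [566.5 172.1 164.8] yaw 99.4 F [ 0.  -0.3 -0.7] grip 45.1 34.9 t 31.2
[-0.0, -0.0, 0.073, -0.0, 0.0, -0.0, 0.3] rows>= 2.0
```

Call:
jog_arm --pt "0 0 0.01 0 0 0 0.3" --pt "0 0 0.022 0 0 0 0.3" --pt "0 0 0.034 0 0 0 0.3" --pt "0 0 0.046 0 0 0 0.3" --pt "0 0 0.058 0 0 0 0.3" --pt "0 0 0.066 0 0 0 0.3" --pt "0 0 0.072 0 0 0 0.3" --pt "0 0 0.072 0 0 0 0.3"

```text
t: 32.0
ee_pos: [0.5661, 0.172, 0.0919]
eef_rot: [0.258, -3.13, 0.0]
force: [-0.1, 0.2, -1.9]
grip_width: 0.492
gripper_force: 34.9
```

Call:
jog_arm --pt "0 0 0.001 0 0 0 0.3" --pt "0 0 0.001 0 0 0 0.3" --pt "0 0 0.001 0 0 0 0.3" --pt "0 0 0.001 0 0 0 0.0" --pt "0 0 0.001 0 0 0 -0.2" --pt "0 0 0.001 0 0 0 -0.2" --pt "0 0 0.001 0 0 0 -0.2" --pt "0 0 0.001 0 0 0 -0.2"

```text
t: 32.8
ee_pos: [0.5664, 0.1721, 0.0918]
eef_rot: [-0.257, 3.131, 0.0]
force: [0.4, -0.7, -0.8]
grip_width: 0.606
gripper_force: 8.2
```

Call:
jog_arm --pt "0 0 -0.008 0 0 0 -0.2" --pt "0 0 -0.02 0 0 0 -0.2" --pt "0 0 -0.035 0 0 0 -0.2" --pt "0 0 -0.05 0 0 0 -0.2" --pt "0 0 -0.07 0 0 0 -0.2" --pt "0 0 -0.09 0 0 0 -0.2" --pt "0 0 -0.11 0 0 0 -0.3" --pt "0 0 -0.12 0 0 0 -0.4"

```text
t: 33.6
ee_pos: [0.5673, 0.1723, 0.2147]
eef_rot: [-0.257, 3.128, 0.002]
force: [-0.5, -0.3, -1.3]
grip_width: 0.682
gripper_force: 6.6
```

Run:
```python
from h import *
for p in pulls(shot("top","t12")): print(p)
plan([(505,-200,212,45,-.4),(495,-390,212,-1.8,-.4)])
```

```text
pose [567.7 172.4 215.4] yaw 99.4 F [-0.1 -0.2  0.3] grip 63.1 6.4 t 33.65
[0.123, -0.357, 0.002, 0.003, 0.004, 0.949, -0.4] rows>= 8.0
[0.164, -0.543, 0.002, 0.005, 0.002, 1.766, -0.4] rows>= 12.0
```

Call:
jog_arm --pt "0.015 -0.045 0 0 0 0.12 -0.4" --pt "0.03 -0.09 0 0 0 0.24 -0.4" --pt "0.046 -0.134 0 0 0 0.36 -0.4" --pt "0.062 -0.18 0 0 0 0.48 -0.4" --pt "0.077 -0.224 0 0 0 0.6 -0.4" --pt "0.092 -0.268 0 0 0 0.72 -0.4" --pt "0.107 -0.312 0 0 0 0.84 -0.4" --pt "0.123 -0.357 0 0 0 0.95 -0.4"

```text
t: 34.45
ee_pos: [0.5027, -0.2016, 0.2116]
eef_rot: [-1.209, -2.899, -0.001]
force: [1.4, -0.3, -1.8]
grip_width: 0.696
gripper_force: 6.3
```

Run:
```python
from h import *
im=shot("top","t13")
for p in pulls(im): print(p)
plan([(495,-390,212,-1.8,-.4)])
```

```text
((149, 232), ((543.8662109375, 302.1108703613281), (89.25830078125, 34.53803253173828), 8.75647258758545))
((174, 228), ((554.25146484375, 235.81829833984375), (85.57861328125, 33.17915725708008), 8.565343856811523))
((199, 224), ((566.540283203125, 168.30181884765625), (87.26973724365234, 33.87933349609375), 9.159599304199219))
pose [ 499.8 -211.2  212.2] yaw 43.8 F [-3.4 -8.  -0.2] grip 64.5 6.3 t 34.5
[-0.126, -0.127, 0.001, -0.002, 0.005, 0.796, -0.4] rows>= 6.0
```

All three pulls lie in their bays: image centres are (566,168), (554,236) and (544,302) mm, 68 mm apart and at case yaw. Next I'll return the tongs to the caddy.

Call:
jog_arm --pt "-0.02 -0.02 0 0 0 0.13 -0.4" --pt "-0.04 -0.04 0 0 0 0.26 -0.4" --pt "-0.06 -0.06 0 0 0 0.39 -0.4" --pt "-0.08 -0.08 0 0 0 0.52 -0.4" --pt "-0.1 -0.1 0 0 0 0.65 -0.4" --pt "-0.115 -0.116 0 0 0 0.75 -0.4" --pt "-0.126 -0.127 0 0 0 0.796 -0.4" --pt "-0.126 -0.127 0 0 0 0.796 -0.4"

```text
t: 35.3
ee_pos: [0.5017, -0.381, 0.2114]
eef_rot: [2.236, 2.207, -0.002]
force: [-0.1, 0.1, -0.8]
grip_width: 0.701
gripper_force: 6.3
```

Call:
jog_arm --pt "0 0 0 0 0 0 -0.4" --pt "0 0 0 0 0 0 -0.4" --pt "0 0 0.01 0 0 0 -0.4" --pt "0 0 0.02 0 0 0 -0.4" --pt "0 0 0.03 0 0 0 -0.4" --pt "0 0 0.04 0 0 0 -0.4" --pt "0 0 0.05 0 0 0 -0.4" --pt "0 0 0.05 0 0 0 -0.4"

```text
t: 36.1
ee_pos: [0.5018, -0.3784, 0.1598]
eef_rot: [-2.232, -2.207, 0.001]
force: [-0.2, 0.2, -0.5]
grip_width: 0.702
gripper_force: 6.3
```

Run:
```python
from h import *
plan([(495,-390,160,-1.8,-.4),(495,-390,82,-1.8,-.4)])
im=shot("top","t14"); s=shot("side","s14")
o=np.zeros((480,800,3),np.uint8); o[:,:440]=cv2.resize(s[230:350,250:360],None,fx=4,fy=4,interpolation=2); o[:450,445:795]=cv2.resize(im[190:280,375:445],None,fx=5,fy=5,interpolation=2)
cv2.imwrite("pics/c14.png",o[:,:,::-1])
```

```text
pose [ 501.8 -378.4  159.8] yaw -0.6 F [-0.2  0.2 -0.5] grip 64.6 6.3 t 36.1
[-0.012, -0.007, -0.0, -0.002, -0.001, 0.02, -0.4] rows>= 1.0
[-0.012, -0.007, 0.078, -0.002, -0.001, 0.02, -0.4] rows>= 2.0
```

View pics/c14.png

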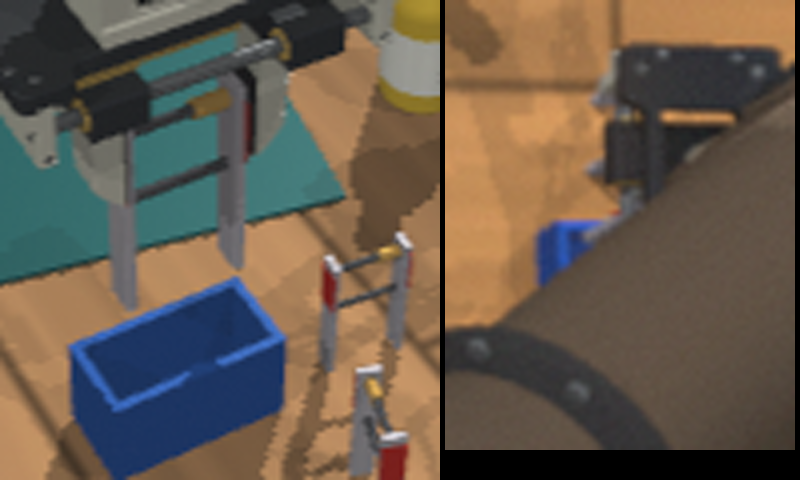

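The tongs hang behind the caddy, aligned with its long axis; tips are at crop (125,305) and (232,268), and the rim spans (75,350) to (283,340). I'll check the offset from the side view.

Run:
```python
from h import *
np.set_printoptions(precision=1,suppress=True)
f=lambda x,y:(250+x/4,230+y/4)
C=[plane("side",*f(*q),.052)*1000 for q in((73,348),(237,281),(284,340),(114,407))]; print(np.array(C),np.mean(C,0))
print([plane("side",*f(*q),.082)*1000 for q in((124,303),(231,266))])
```

```text
[[ 449.6 -365.6   52. ]
 [ 542.6 -366.4   52. ]
 [ 542.6 -411.1   52. ]
 [ 450.  -407.5   52. ]] [ 496.2 -387.7   52. ]
[array([ 472.6, -376.4,   82. ]), array([ 530. , -380.5,   82. ])]
```

Call:
jog_arm --pt "-0.005 -0.003 0 0 0 0.01 -0.4" --pt "-0.0105 -0.006 0 0 0 0.02 -0.4" --pt "-0.0105 -0.006 0 0 0 0.02 -0.4" --pt "-0.0105 -0.006 0.015 0 0 0.02 -0.4" --pt "-0.0105 -0.006 0.03 0 0 0.02 -0.4" --pt "-0.0105 -0.006 0.045 0 0 0.02 -0.4" --pt "-0.0105 -0.006 0.06 0 0 0.02 -0.4" --pt "-0.0105 -0.006 0.07 0 0 0.02 -0.4"

```text
t: 37.0
ee_pos: [0.4959, -0.3888, 0.0895]
eef_rot: [-2.254, -2.185, 0.001]
force: [0.9, 0.8, -0.8]
grip_width: 0.703
gripper_force: 6.3
```

Call:
jog_arm --pt "0 0 0.001 0 0 0 -0.4" --pt "0 0 0.002 0 0 0 -0.4" --pt "0 0 0.004 0 0 0 -0.4" --pt "0 0 0.006 0 0 0 -0.4" --pt "0 0 0.007 0 0 0 -0.4" --pt "0 0 0.008 0 0 0 -0.4" --pt "0 0 0.008 0 0 0 -0.4" --pt "0 0 0.008 0 0 0 -0.4"

```text
t: 37.8
ee_pos: [0.4965, -0.3896, 0.0838]
eef_rot: [2.256, 2.187, 0.0]
force: [0.4, 0.4, -0.6]
grip_width: 0.702
gripper_force: 6.3
```

Call:
jog_arm --pt "0 0 0.001 0 0 0 -0.4" --pt "0 0 0.002 0 0 0 -0.4" --pt "0 0 0.003 0 0 0 -0.4" --pt "0 0 0.004 0 0 0 -0.4" --pt "0 0 0.004 0 0 0 -0.4" --pt "0 0 0.004 0 0 0 -0.4" --pt "0 0 0.004 0 0 0 -0.4" --pt "0 0 0.004 0 0 0 -0.4"

```text
t: 38.6
ee_pos: [0.4966, -0.3903, 0.0804]
eef_rot: [2.255, 2.185, -0.0]
force: [-0.2, -1.0, 5.7]
grip_width: 0.699
gripper_force: 6.2
```

The tongs are seated on the caddy floor, so I'll release them and lift away.

Call:
jog_arm --pt "0 0 -0.001 0 0 0 -0.5" --pt "0 0 -0.001 0 0 0 -0.74" --pt "0 0 -0.001 0 0 0 -0.74" --pt "0 0 -0.001 0 0 0 -0.74" --pt "0 0 -0.001 0 0 0 -0.74" --pt "0 0 -0.001 0 0 0 -0.74" --pt "0 0 -0.001 0 0 0 -0.74" --pt "0 0 -0.001 0 0 0 -0.74"

```text
t: 39.4
ee_pos: [0.4964, -0.3896, 0.0807]
eef_rot: [2.256, 2.187, 0.0]
force: [-0.2, 0.2, 0.1]
grip_width: 0.867
gripper_force: 0.0
```

Call:
jog_arm --pt "0 0 -0.01 0 0 0 -0.74" --pt "0 0 -0.025 0 0 0 -0.74" --pt "0 0 -0.04 0 0 0 -0.74" --pt "0 0 -0.06 0 0 0 -0.74" --pt "0 0 -0.09 0 0 0 -0.74" --pt "0 0 -0.13 0 0 0 -0.74" --pt "0 0 -0.17 0 0 0 -0.74" --pt "0 0 -0.2 0 0 0 -0.74"

```text
t: 40.2
ee_pos: [0.4964, -0.3903, 0.2851]
eef_rot: [2.254, 2.183, 0.001]
force: [1.1, -0.2, -0.3]
grip_width: 0.87
gripper_force: 0.0
```

Run:
```python
from h import *
plan([(560,-60,350,60,-.3),(671,295,350,99.4,-.3)])
s=shot("side","s15")[190:360,210:390]
cv2.imwrite("pics/c15.png",cv2.resize(s,None,fx=3,fy=3,interpolation=2)[:,:,::-1])
```

```text
pose [ 496.4 -390.3  285.1] yaw -1.8 F [ 1.1 -0.2 -0.3] grip 80.0 0.0 t 40.2
[0.332, 0.053, -0.065, 0.002, 0.003, -1.079, -0.3] rows>= 8.0
[0.69, 0.153, -0.066, 0.0, 0.004, -1.767, -0.3] rows>= 15.0
```

View pics/c15.png

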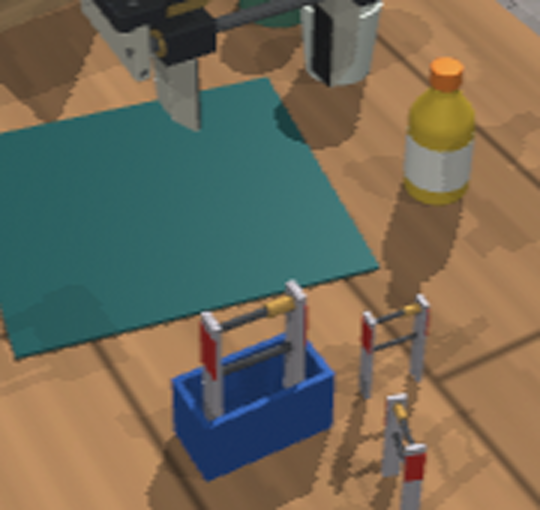

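The tongs stand upright in the caddy at crop (255,345), the mat is empty and the glue is in place. Next I'll close the lid.

Call:
jog_arm --pt "0.02 0.003 -0.03 0 0 -0.12 -0.3" --pt "0.06 0.01 -0.065 0 0 -0.25 -0.3" --pt "0.105 0.02 -0.065 0 0 -0.38 -0.3" --pt "0.15 0.027 -0.065 0 0 -0.52 -0.3" --pt "0.195 0.033 -0.065 0 0 -0.66 -0.3" --pt "0.24 0.04 -0.065 0 0 -0.8 -0.3" --pt "0.285 0.047 -0.065 0 0 -0.94 -0.3" --pt "0.33 0.053 -0.065 0 0 -1.08 -0.3"

```text
t: 41.05
ee_pos: [0.5596, -0.0599, 0.3472]
eef_rot: [0.802, 3.035, 0.001]
force: [0.5, 0.1, 0.4]
grip_width: 0.651
gripper_force: 0.0
```

Run:
```python
from h import *
plan([(672.5,294.5,345,99.4,-.3)])
```

```text
pose [559.6 -59.9 347.2] yaw 60.4 F [0.5 0.1 0.4] grip 59.9 0.0 t 41.05
[0.077, 0.364, 0.002, 0.0, 0.002, -0.681, -0.3] rows>= 8.0
```

Call:
jog_arm --pt "0.01 0.046 0 0 0 -0.09 -0.3" --pt "0.02 0.093 0 0 0 -0.18 -0.3" --pt "0.03 0.14 0 0 0 -0.27 -0.3" --pt "0.04 0.187 0 0 0 -0.36 -0.3" --pt "0.05 0.234 0 0 0 -0.45 -0.3" --pt "0.06 0.281 0 0 0 -0.54 -0.3" --pt "0.069 0.328 0 0 0 -0.63 -0.3" --pt "0.077 0.364 0 0 0 -0.681 -0.3"

```text
t: 41.85
ee_pos: [0.6744, 0.2955, 0.3467]
eef_rot: [-0.257, 3.13, 0.001]
force: [-0.3, 0.2, 0.6]
grip_width: 0.647
gripper_force: 0.0
```

Call:
jog_arm --pt "0 0 0 0 0 0 -0.3" --pt "0 0 0 0 0 0 -0.3" --pt "0 0 0 0 0 0 -0.3" --pt "0 0 0 0 0 0 -0.3" --pt "0 0 0 0 0 0 -0.3" --pt "0 0 0 0 0 0 -0.3" --pt "0 0 0 0 0 0 -0.3" --pt "0 0 0 0 0 0 -0.3"

```text
t: 42.65
ee_pos: [0.6744, 0.2924, 0.3458]
eef_rot: [-0.249, 3.132, 0.0]
force: [-0.5, -0.1, 0.2]
grip_width: 0.651
gripper_force: 0.0
```

Run:
```python
from h import *
plan([(673,295,247,99.2,-.3)])
im=shot("top","t16");s=shot("side","s16")
m=lambda a:((a[...,0].astype(int)-a[...,2]>130)&(a[...,0]>170)&(a[...,1]<150))
for n,a,b in(("top",im,(120,260,80,260)),("side",s,(50,130,180,290))):
    q=np.argwhere(m(a[b[0]:b[1],b[2]:b[3]])); print(n,len(q),q.mean(0)+[b[0],b[2]] if len(q) else "",(q.min(0)+[b[0],b[2]],q.max(0)+[b[0],b[2]]) if len(q) else "")
print(proj("side",(.672,.2945,.266)),proj("top",(.672,.2945,.266)))
```

```text
pose [674.4 292.4 345.8] yaw 99.1 F [-0.5 -0.1  0.2] grip 59.9 0.0 t 42.65
[0.001, 0.003, 0.099, 0.0, 0.0, -0.002, -0.3] rows>= 2.0
top 95 [160.43157895 130.63157895] (array([157, 124]), array([165, 137]))
side 11 [ 74.09090909 228.81818182] (array([ 73, 226]), array([ 75, 232]))
[229.07767233  78.02537135] [131.13895973 163.04281128]
```

Call:
jog_arm --pt "0 0.003 0.02 0 0 0 -0.3" --pt "0 0.003 0.04 0 0 0 -0.3" --pt "0 0.003 0.06 0 0 0 -0.3" --pt "0 0.003 0.08 0 0 0 -0.3" --pt "0 0.003 0.098 0 0 0 -0.3" --pt "0 0.003 0.098 0 0 0 1" --pt "0 0.003 0.098 0 0 0 1" --pt "0 0.003 0.098 0 0 0 1" --newtons 20

```text
t: 43.55
ee_pos: [0.6745, 0.2958, 0.2492]
eef_rot: [-0.25, 3.13, 0.001]
force: [0.1, -0.4, -0.0]
grip_width: 0.438
gripper_force: 0.0
```

Call:
jog_arm --pt "0 0 0 0 0 0 1" --pt "0 0 0 0 0 0 1" --pt "0 0 0 0 0 0 1" --pt "0 0 0 0 0 0 1" --pt "0 0 0 0 0 0 1" --pt "0 0 0 0 0 0 1" --pt "0 0 0 0 0 0 1" --pt "0 0 0 0 0 0 1"

```text
t: 44.35
ee_pos: [0.6744, 0.2962, 0.249]
eef_rot: [-0.25, 3.13, 0.002]
force: [0.5, 1.6, 5.8]
grip_width: 0.326
gripper_force: 20.0
```

Run:
```python
from h import *
o=manip.get_obs(); p=o["ee_pos"]*1000; e=np.array([.987,.163])
W=[]
for f in 1.77-np.arange(1,23)*1.75/22:
    d=208*(np.cos(1.77)-np.cos(f)); z=208*(np.sin(f)-np.sin(1.77)); W.append((p[0]+e[0]*d,p[1]+e[1]*d,p[2]+z,99.4,1))
plan(W)
```

```text
pose [674.4 296.2 249. ] yaw 99.1 F [0.5 1.6 5.8] grip 30.0 20.0 t 44.35
[0.016, -0.0, -0.003, 0.001, 0.002, -0.004, 1] rows>= 1.0
[0.033, -0.0, -0.004, 0.001, 0.002, -0.004, 1] rows>= 1.0
[0.049, -0.0, -0.004, 0.001, 0.002, -0.004, 1] rows>= 1.0
[0.066, -0.0, -0.003, 0.001, 0.002, -0.004, 1] rows>= 2.0
[0.082, -0.0, -0.0, 0.001, 0.002, -0.004, 1] rows>= 2.0
[0.098, -0.0, 0.004, 0.001, 0.002, -0.004, 1] rows>= 2.0
[0.114, -0.0, 0.009, 0.001, 0.002, -0.004, 1] rows>= 3.0
[0.129, -0.001, 0.015, 0.001, 0.002, -0.004, 1] rows>= 3.0
[0.144, -0.001, 0.023, 0.001, 0.002, -0.004, 1] rows>= 3.0
[0.158, -0.001, 0.031, 0.001, 0.002, -0.004, 1] rows>= 4.0
[0.171, -0.001, 0.041, 0.001, 0.002, -0.004, 1] rows>= 4.0
[0.184, -0.001, 0.052, 0.001, 0.002, -0.004, 1] rows>= 4.0
[0.196, -0.001, 0.064, 0.001, 0.002, -0.004, 1] rows>= 5.0
[0.206, -0.001, 0.077, 0.001, 0.002, -0.004, 1] rows>= 5.0
[0.216, -0.001, 0.09, 0.001, 0.002, -0.004, 1] rows>= 5.0
[0.224, -0.001, 0.104, 0.001, 0.002, -0.004, 1] rows>= 5.0
[0.232, -0.001, 0.119, 0.001, 0.002, -0.004, 1] rows>= 6.0
[0.238, -0.001, 0.134, 0.001, 0.002, -0.004, 1] rows>= 6.0
[0.243, -0.001, 0.15, 0.001, 0.002, -0.004, 1] rows>= 6.0
[0.246, -0.001, 0.166, 0.001, 0.002, -0.004, 1] rows>= 6.0
[0.249, -0.001, 0.183, 0.001, 0.002, -0.004, 1] rows>= 7.0
[0.25, -0.001, 0.199, 0.001, 0.002, -0.004, 1] rows>= 7.0
```

Call:
jog_arm --pt "0.016 0 -0.003 0 0 0 1" --pt "0.033 0 -0.004 0 0 0 1" --pt "0.049 0 -0.004 0 0 0 1" --pt "0.066 0 -0.003 0 0 0 1" --pt "0.082 0 0 0 0 0 1" --pt "0.098 0 0.004 0 0 0 1" --pt "0.114 0 0.009 0 0 0 1" --pt "0.129 0 0.015 0 0 0 1"

```text
t: 45.15
ee_pos: [0.5463, 0.2746, 0.2329]
eef_rot: [-0.249, 3.131, -0.0]
force: [3.8, 0.4, -3.5]
grip_width: 0.328
gripper_force: 20.0
```

Call:
jog_arm --pt "0.015 0 0.008 0 0 0 1" --pt "0.029 0 0.016 0 0 0 1" --pt "0.042 0 0.026 0 0 0 1" --pt "0.055 0 0.037 0 0 0 1" --pt "0.067 0 0.049 0 0 0 1" --pt "0.077 0 0.062 0 0 0 1" --pt "0.087 0 0.075 0 0 0 1" --pt "0.095 0 0.089 0 0 0 1"

```text
t: 45.95
ee_pos: [0.452, 0.2588, 0.1433]
eef_rot: [0.249, -3.131, 0.002]
force: [-1.2, -1.8, 0.6]
grip_width: 0.323
gripper_force: 20.0
```

Call:
jog_arm --pt "0.008 0 0.015 0 0 0 1" --pt "0.014 0 0.03 0 0 0 1" --pt "0.019 0 0.046 0 0 0 1" --pt "0.022 0 0.062 0 0 0 1" --pt "0.025 0 0.076 0 0 0 1" --pt "0.026 0 0.088 0 0 0 1" --pt "0.026 0 0.096 0 0 0 1" --pt "0.026 0 0.097 0 0 0 1"

```text
t: 46.75
ee_pos: [0.4262, 0.2545, 0.046]
eef_rot: [0.248, -3.129, 0.003]
force: [-4.4, -7.2, 6.8]
grip_width: 0.325
gripper_force: 20.0
```

Call:
jog_arm --pt "0 0 0 0 0 0 -0.3" --pt "0 0 0 0 0 0 -0.4" --pt "0 0 0 0 0 0 -0.4" --pt "0 0 0 0 0 0 -0.4" --pt "0 0 0 0 0 0 -0.4" --pt "0 0 0 0 0 0 -0.4" --pt "0 0 0 0 0 0 -0.4" --pt "0 0 0 0 0 0 -0.4"

```text
t: 47.55
ee_pos: [0.427, 0.256, 0.0467]
eef_rot: [-0.25, 3.132, 0.0]
force: [-0.4, -0.4, 0.5]
grip_width: 0.698
gripper_force: 0.0
```

Call:
jog_arm --pt "0 0 -0.01 0 0 0 -0.4" --pt "0 0 -0.03 0 0 0 -0.4" --pt "0 0 -0.06 0 0 0 -0.4" --pt "0 0 -0.1 0 0 0 -0.4" --pt "0 0 -0.14 0 0 0 -0.4" --pt "0 0 -0.18 0 0 0 -0.4" --pt "0 0 -0.22 0 0 0 -0.4" --pt "0 0 -0.22 0 0 0 -0.4"

```text
t: 48.35
ee_pos: [0.4293, 0.2572, 0.2727]
eef_rot: [-0.248, 3.124, 0.009]
force: [0.3, 1.1, -1.3]
grip_width: 0.703
gripper_force: 0.0
```

Call:
jog_arm --pt "0 -0.03 0 0 0 0 -0.4" --pt "0 -0.07 0 0 0 0 -0.4" --pt "0 -0.11 0 0 0 0 -0.4" --pt "0 -0.15 0 0 0 0 -0.4" --pt "0 -0.19 0 0 0 0 -0.4" --pt "0 -0.22 0 0 0 0 -0.4" --pt "0 -0.22 0 0 0 0 -0.4" --pt "0 -0.22 0 0 0 0 -0.4"

```text
t: 49.15
ee_pos: [0.4616, 0.0383, 0.2668]
eef_rot: [0.247, -3.132, -0.001]
force: [-0.7, 0.7, -0.1]
grip_width: 0.698
gripper_force: 0.0
```

Run:
```python
from h import *
im=shot("top","t17"); s=shot("side","s17")
plan([])
o=np.zeros((420,800,3),np.uint8); o[:420,:448]=cv2.resize(s[110:320,130:354],None,fx=2,fy=2); o[:330,455:785]=cv2.resize(im[180:290,100:210],None,fx=3,fy=3)
cv2.imwrite("pics/c17.png",o[:,:,::-1])
m=lambda a:((a[...,0].astype(int)-a[...,2]>130)&(a[...,0]>170)&(a[...,1]<150))
for n,a,b in(("top",im,(250,290,140,190)),("side",s,(140,185,140,185))):
    q=np.argwhere(m(a[b[0]:b[1],b[2]:b[3]])); print(n,len(q),(q.min(0)+[b[0],b[2]],q.max(0)+[b[0],b[2]]) if len(q) else "")
print("pulls",[p[1][0] for p in pulls(im)])
z=cv2.imread("pics/top0.png")[:,:,::-1].astype(int); r=np.abs(z[130:185,225:375]-im[130:185,225:375]).max(2); print("bystander diff px",(r>40).sum())
```

```text
pose [461.6  39.8 266.7] yaw 99.2 F [0.  0.5 0.7] grip 64.5 0.0 t 49.25
top 141 (array([259, 157]), array([277, 168]))
side 52 (array([162, 156]), array([168, 172]))
pulls []
bystander diff px 0
```

Run:
```python
from h import *
a,b=[cv2.imread(f"pics/{n}.png").astype(int)[275:350,262:325] for n in("s15","s17")]; print("tongs/caddy diff",(np.abs(a-b).max(2)>60).sum())
if (np.abs(a-b).max(2)>60).sum()<60: print(manip.sign_off())
```

```text
tongs/caddy diff 0
the job is handed in; nothing more can be done
None
```

The job is handed in at about 49 s of the 210 s: all three pulls lie in their own bays, the tongs stand upright in the caddy, the lid is closed, and the glue, cup and tin have not moved; no verdict came back, and the pulls were last seen before the lid closed over them.

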